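# Isolate, lock and bleed a leaking water line

### The arm

A 6-joint arm with a two-finger parallel gripper is mounted at the origin on the work surface. World frame = base frame: x ahead of the robot, y to its left, z up, the work surface at z = 0. Lengths are in m, angles in rad, forces in N, time in s.
With the tool pointing down it reaches from about 0.425 to 0.95 m from the base axis. Payload 3.5 kg.
Tool frame: the origin (TCP) lies on the centre line of the jaws, within the pads' length; the fingertips stand 25 mm ahead of it and the grasp point (between the pads) lies 6 mm ahead of it; y points along the fingers, z is the direction in which the jaws open and shut, and the axes are right-handed (so a half turn about y gives the same grasp; the last joint's range is limited). The gripper opens to 85 mm and grips with 20 to 120 N. Pads are 22 mm wide; open, the fingers measure 114 mm over their backs; the gripper's body (76 mm by 85 mm) begins 54 mm behind the grasp point. The pads swing forward as they close: fully open they stand 13 mm farther back than shut.
Start: joints at [-1.392, 0.286, 1.577, -0, 1.279, -0.15], TCP at [0.218, -0.639, 0.256] pointing down, gripper open.
Joint ranges: [-2.77, 2.77], [-0.9, 2.22], [0.21, 2.48], [-1.53, 4.67], [0.24, 2.81], [-2.84, 2.84]. Speed limits (rad/s): [2.79, 2.79, 3.14, 3.14, 3.14, 3.14].

### API

Orientations are given as a unit quaternion [x, y, z, w].
In Python, from plant import ctrl gives the robot as it stands.
- The arm moves only by the tool arm_command, never from a script. Its argument "steps" is a list of rows, each an object with "hand": the opening, from 0 (shut) to 1 (fully open); "travel": the shift along the tool's x, y, z in units of 0.3 m (1.0 is 0.3 m), a list of three; "rotation": the turn, a rotation vector about the tool's x, y, z in units of 30 degrees (1.0 is 30 degrees), a list of three. A call has 1 to 20 rows; each row shifts and turns the pose as measured when the row begins, along the tool's axes as they then stand; what a row does not reach is not made up. A row lasts 1/8 s, in which the tool goes at most 62.5 mm and 10.7 degrees, less where a joint would pass 70% of its speed; a pose out of reach is approached as far as the arm can. A call with a number of a shift or a turn outside -1 to 1 is refused whole. A call with a gripper value outside its range is refused whole. The fingers move at their own pace and stop on an object; "grip_force" is the grip in N (left out, the last holds). Time passes only in rows, so rows that do not move let the fingers close. It gives the time, the measured TCP pose, the force and the opening at its end, in the units of the state.
- ctrl.get_state(): the state, without advancing time (a new reading comes with each control period).
- ctrl.read_camera(name): name is "scene" or "top" or "wrist"; returns (picture, depth): 400x640x3 uint8, blue, green, red; 400x640 float32, m along the optical axis (not along the pixel's ray), 0 where there is no reading.
- ctrl.camera_params(name): a dict with "fx", "fy", "cx", "cy" (pixels), "extrinsics" (4x4, takes a point from camera to world coordinates); the wrist camera has in their place "tool_from_camera" (4x4, takes a point from camera to tool coordinates, whose origin is the TCP and whose axes are the tool frame's). Camera axes: x right, y down, z forward; pixel columns grow to the right and rows downward; lengths in m; the calibration is good to about 2 mm. The wrist camera is an equidistant fisheye: a pixel r from the principal point sees the ray r / f radians off the axis. A picture is of the moment at which its call begins: read the wrist's pose just before it. camera_params takes no time and is no camera call.
- ctrl.sign_off(): hands the job in, once; it reports no verdict.
Trained networks look in the newest picture that a camera, given by its name, has taken for a name from the list of things; names that differ only in an ending like _2 or _b are one class to them, and where a whole thing is asked for, a point or a joint stands for the part that bears it (a point fixed in the world has none). Each returns a list of dicts, best first, with "score" (0 to 1); they miss things now and then, are a little off and sometimes report something else, mostly with a low value. They report only what shows in the picture. A call takes as long as a camera call. They do not tell look-alikes from the thing itself.
- ctrl.masks_of(camera, thing): "region" (400x640 bool, what is visible of it) and "at" ([column, row] in pixels, amid what is visible of it).
The state is a dict: "time": time; "qpos": joint angles; "dq": joint speeds; "joint_efforts": joint torques, N m; "eef_pos": TCP position; "tcp_rot": TCP orientation; "contact_force": force on the tool from outside, world axes, zero at the start; "wrist_torque": the same for the moment, N m; "opening": opening from 0.0 (shut) to 1.0 (fully open).
Only numpy, scipy, OpenCV 4.12 (cv2) and the standard library are available. Lean on these libraries where they do the work, as an engineer would, in place of code of your own. Each camera call takes 0.05 s, during which the arm holds its last target.

### The job

The ceiling is leaking, so isolate and bleed the line at the pipe manifold: first set the long drip tray flat on the bench with the drain spout over its inside, then turn the supply lever fully shut (square across the pipe) and drop the U-shaped lock channel over the shut lever and the fixed tab under it, all the way down. Last, open the drain lever until it lies directly above the flat brass pointer on its dial, without shifting the pointer. Keep the drain closed until the supply is shut, and leave the tape roll, radio and carton where they are.

Things in the scene. Friction and masses are not known exactly. Their poses are not given: they have to be found in the camera images.
- manifold: The fixed pipe manifold on a grey base plate (220 x 290 x 8 mm). Origin on the bench; x, y, z axes: z up, the copper pipe (26 mm diameter, centre 110 mm up) runs along y through the origin from y = -180 to +162 mm; -x is the side facing the robot. Supply valve at y = +100 mm, drain valve at y = -50 mm, drain spout at the end y = -180 mm. A round face-up gauge (60 mm) stands behind the pipe at x = +55, y = +22 mm, top 120 mm up. Its position and yaw vary.
- supply_axis (a point): Point on the vertical turning axis of the supply lever, at the lever's mid-height (160 mm above the bench). Axes as the manifold's.
- drain_axis (a point): Point on the vertical turning axis of the drain lever, at the lever's mid-height (160 mm above the bench). Axes as the manifold's.
- supply (a joint): Supply lever angle, rad: 0 = fully shut against its stop (lever points along the manifold's -x, square across the pipe), pi/2 = fully open (lever points along the manifold's +y). It opens clockwise seen from above, stays where it is left, and needs about 0.2 N m. Starts well open.
- supply_grip (a point): Point on the supply lever 85 mm from its axis, at mid-height. The lever is a straight horizontal steel bar with a black sleeve, 12 mm wide, 18 mm high (151 to 169 mm above the bench), 125 mm long from the axis. Site's -x axis runs outward along the lever.
- drain (a joint): Drain lever angle, rad: 0 = closed (lever points along the manifold's -x), pi/2 = fully open (points along the manifold's -y). It opens anticlockwise seen from above, stays where it is left, and needs about 0.2 N m. Starts nearly closed.
- drain_grip (a point): Point on the drain lever 85 mm from its axis, at mid-height; the lever has the same shape and height as the supply lever. Site's -x axis runs outward along the lever.
- mark (a joint): Angle of the flat brass pointer on the drain valve's dial, in rad, counted as drain is (same axis, zero and direction): the drain lever must be brought to this value. It varies and must not be moved.
- mark_tip (a point): Outer end of that brass pointer, 70 mm from the drain axis; the pointer is a flat strip 12 mm wide and 3 mm thick lying 135 to 138 mm above the bench, below the lever. Site's -x axis runs outward along it.
- spout_mouth (a point): Centre of the drain spout's open lower end (27 mm diameter, pointing down), 80 mm above the bench.
- lock_tab (a point): Centre of the top of the fixed upright steel tab, 96 mm out from the supply axis directly below where the shut supply lever lies. The tab is 32 mm long (manifold x), 12 mm wide (y), top 132 mm above the bench. Axes as the manifold's.
- tray_center (a point): Centre, half-way up, of the loose plain aluminium drip tray: open-topped, 220 mm long (its x), 60 mm wide (its y), 40 mm high, walls 3.5 mm, about 0.2 kg. Starts flat on the bench to one side of the manifold (left or right).
- channel_center (a point): Centre, half-way up, of the loose grey lock channel, an upside-down U standing on its two legs: 60 mm long (its x), 34 mm wide outside (its y), 64 mm high; the slot between the legs is open below and at both ends (x), 26 mm wide and 59 mm deep. About 0.12 kg. Seated, its roof rests on the lever with its length along the lever and its centre 11 mm above and near the lock_tab point. Starts upright on the bench on the other side from the tray.
- tape: Bystander: roll of brown tape lying flat, 100 mm diameter, 24 mm high; origin at the centre of its underside.
- radio: Bystander: black hand-held radio lying flat, 105 x 55 x 34 mm plus an 85 mm stub antenna; origin under its centre.
- carton: Bystander: closed cardboard carton, 120 x 160 x 90 mm; origin under its centre.
Things that resemble listed ones, but are neither listed nor needed, are in the scene too. There is more than one size of the part that bears channel_center; the job needs the smallest.

How it is judged:
By the outcome, as a careful person would: the job done as asked, in the order asked, and still so for the second after the job is handed in, with the robot touching nothing.
It also fails if it takes over 72 s, if anything falls off the work surface, if the arm or the gripper's body presses on something with over 40 N, if the wrist force passes 120 N, or if a joint passes its speed limit or range.

## Working session

There is one attempt and no reset: what is moved stays moved. The work goes in short steps, Python scripts to look and compute and a tool call to move; the robot and the scene stay as the last step left them, time stands still between calls to the robot, and variables do not carry over. Pictures are saved under pics/ and viewed, and the job is handed in when it is done.

Besides the shell and the picture viewer there is one more tool, called after ">>>" by a JSON object that holds its "method" and its "body". arm_command: Moves the arm, as the interface text tells. Shifts and turns lie within -1 to 1; 1 stands for 0.3 m of shift or 30 degrees of turn. Its arguments: {"type":"object","properties":{"steps":{"type":"array","items":{"type":"object","properties":{"hand":{"type":"number"},"travel":{"type":"array","items":{"type":"number","minimum":-1,"maximum":1}},"rotation":{"type":"array","items":{"type":"number","minimum":-1,"maximum":1}}}}},"grip_force":{"type":"number"}},"required":["steps"]}

```bash
ls; mkdir -p pics
python3 - <<'E'
from plant import ctrl
import cv2
s=ctrl.get_state(); print(s)
for c in ['scene','top','wrist']:
    im,d=ctrl.read_camera(c); cv2.imwrite(f'pics/{c}0.png',im); 
    import numpy as np; np.save(f'pics/{c}0.npy',d)
    p=ctrl.camera_params(c); print(c,p)
E
```

```text
pics
{'time': 0.0, 'qpos': array([-1.39199329e+00,  2.87198316e-01,  1.57817403e+00,  8.14290163e-06,
        1.27862932e+00, -1.50011897e-01]), 'dq': array([ 0.00140461, -0.00081944, -0.00046333,  0.00097733, -0.00022158,
        0.00075702]), 'joint_efforts': array([-1.56779886e-03, -4.05978906e+01, -2.92628628e+01, -1.37963343e-04,
        5.71805664e-03, -5.49730181e-07]), 'eef_pos': array([ 0.21788568, -0.63822929,  0.25492696]), 'tcp_rot': array([-0.11573922,  0.6984231 , -0.69671977,  0.11572021]), 'contact_force': array([ 0.10739694,  0.50789989, -0.38621996]), 'wrist_torque': array([-0.00226688, -0.01539648,  0.00901186]), 'opening': 1.0024892770754854}
scene {'fx': 488.9183439480575, 'fy': 488.9183439480575, 'cx': 312.3091758953069, 'cy': 206.15328902305237, 'extrinsics': array([[ 0.81372872,  0.50396306, -0.28959764,  1.00638198],
       [ 0.58120658, -0.69977334,  0.41535067, -0.53311775],
       [ 0.00666868, -0.50629883, -0.86233232,  1.23623333],
       [ 0.        ,  0.        ,  0.        ,  1.        ]])}
top {'fx': 486.9093396528959, 'fy': 486.9093396528959, 'cx': 
[... 173 characters left out ...]
9031781e-02,  1.21853930e-03,
         1.76843311e-02],
       [ 1.58810198e-04, -1.25441833e-01, -9.92100963e-01,
         1.54994809e+00],
       [ 0.00000000e+00,  0.00000000e+00,  0.00000000e+00,
         1.00000000e+00]])}
wrist {'fx': 309.70691628693146, 'fy': 309.70691628693146, 'cx': 323.38582589484685, 'cy': 203.65587913190856, 'tool_from_camera': array([[ 2.89149775e-04,  9.53254919e-01,  3.02167131e-01,
        -7.67312381e-02],
       [-1.42641218e-03, -3.02166443e-01,  9.53254114e-01,
        -1.16828513e-01],
       [ 9.99998941e-01, -7.06648090e-04,  1.27236307e-03,
         1.71247544e-03],
       [ 0.00000000e+00,  0.00000000e+00,  0.00000000e+00,
         1.00000000e+00]])}
```

View pics/scene0.png

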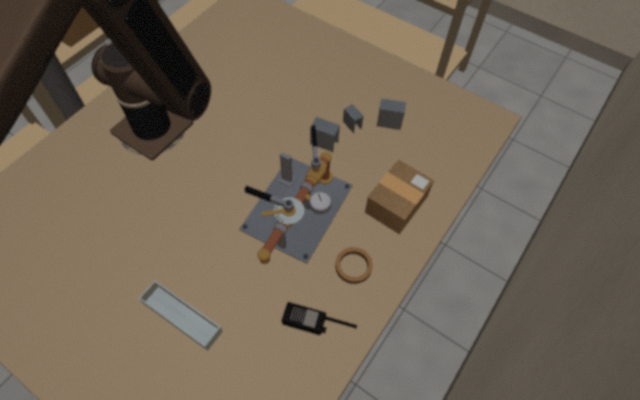

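View pics/top0.png

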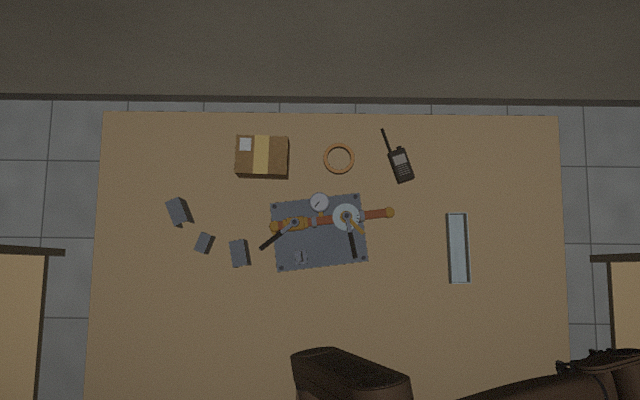

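View pics/wrist0.png

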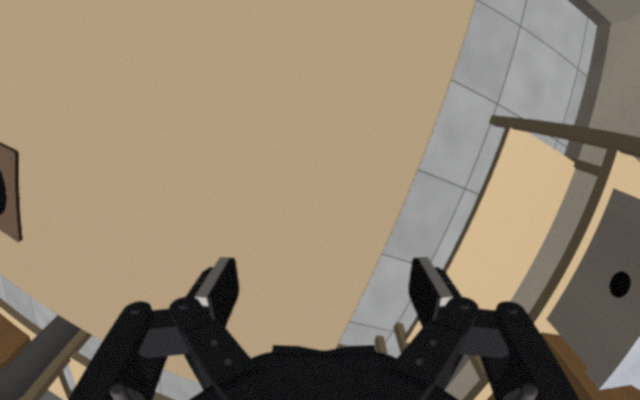

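The top picture shows the tray at about (458,248), three channels at (178,211), (204,243) and (239,253), and the manifold at about (320,230). The smallest channel is the middle one.

```bash
cat > h.py <<'E'
import numpy as np, cv2
from plant import ctrl
from scipy.spatial.transform import Rotation as R
def cloud(cam,d,region=None):
    p=ctrl.camera_params(cam); v,u=np.nonzero((d>0)&(region if region is not None else True))
    z=d[v,u]; c=np.stack([(u-p['cx'])/p['fx']*z,(v-p['cy'])/p['fy']*z,z],1)
    E=p['extrinsics']; return c@E[:3,:3].T+E[:3,3],u,v
def toplane(cam,uv,h):
    p=ctrl.camera_params(cam);E=p['extrinsics'];uv=np.atleast_2d(uv).astype(float)
    r=np.stack([(uv[:,0]-p['cx'])/p['fx'],(uv[:,1]-p['cy'])/p['fy'],np.ones(len(uv))],1)@E[:3,:3].T
    t=(h-E[2,3])/r[:,2]; return E[:3,3]+r*t[:,None]
def proj(cam,P):
    p=ctrl.camera_params(cam);E=p['extrinsics'];c=(np.atleast_2d(P)-E[:3,3])@E[:3,:3]
    return np.stack([c[:,0]/c[:,2]*p['fx']+p['cx'],c[:,1]/c[:,2]*p['fy']+p['cy']],1)
def wray(uv,pos,q):
    p=ctrl.camera_params('wrist');T=p['tool_from_camera'];uv=np.atleast_2d(uv).astype(float)
    d=(uv-[p['cx'],p['cy']])/p['fx'];r=np.linalg.norm(d,axis=1)+1e-9
    ray=np.stack([np.sin(r)*d[:,0]/r,np.sin(r)*d[:,1]/r,np.cos(r)],1)
    Rt=R.from_quat(q).as_matrix(); return Rt@T[:3,3]+pos, ray@T[:3,:3].T@Rt.T
def wplane(uv,pos,q,h):
    o,r=wray(uv,pos,q);t=(h-o[2])/r[:,2];return o+r*t[:,None]
def wproj(P,pos,q):
    p=ctrl.camera_params('wrist');T=p['tool_from_camera'];Rt=R.from_quat(q).as_matrix()
    t=(np.atleast_2d(P)-pos)@Rt; c=(t-T[:3,3])@T[:3,:3]
    n=np.linalg.norm(c[:,:2],axis=1)+1e-9;th=np.arctan2(n,c[:,2])
    return c[:,:2]/n[:,None]*th[:,None]*p['fx']+[p['cx'],p['cy']]
E
python3 - <<'E'
from h import *
out={}
for cam in ['scene','top']:
    im,d=ctrl.read_camera(cam); np.save(f'pics/{cam}_d.npy',d)
    for t in ['manifold','tray_center','channel_center','supply','drain','mark','lock_tab','spout_mouth','supply_grip','tape','radio','carton']:
        try: ms=ctrl.masks_of(cam,t)
        except Exception as e: print(t,e);continue
        for i,m in enumerate(ms[:5]):
            out[f'{cam}_{t}_{i}']=m['region']
            P,_,_=cloud(cam,d,m['region'])
            print(cam,t,round(m['score'],2),np.round(m['at'],1),m['region'].sum(),np.median(P,0).round(3) if len(P) else '', np.percentile(P[:,2],[5,95]).round(3) if len(P) else '')
np.savez('pics/m0.npz',**out)
print(ctrl.get_state()['time'])
E
```

```text
scene manifold 0.76 [296.8 203.1] 7263 [0.59  0.005 0.011] [0.004 0.167]
scene tray_center 0.65 [180.2 316.5] 2287 [ 0.51  -0.402  0.005] [-0.     0.041]
scene channel_center 0.77 [329.  133.5] 651 [0.5   0.26  0.074] [0.005 0.087]
scene channel_center 0.68 [351.5 115.6] 376 [0.522 0.379 0.054] [0.006 0.067]
scene channel_center 0.62 [390.5 113.1] 742 [0.618 0.452 0.065] [0.004 0.086]
scene supply 0.76 [314.6 148.1] 229 [0.549 0.132 0.169] [0.155 0.175]
scene supply 0.48 [277.4 210.9] 152 [ 0.574 -0.067  0.137] [0.132 0.14 ]
scene drain 0.68 [268.5 193.2] 439 [ 0.544 -0.06   0.167] [0.133 0.173]
scene drain 0.34 [316.7 148.8] 236 [0.55  0.13  0.169] [0.152 0.175]
scene drain 0.19 [352.  115.4] 380 [0.522 0.379 0.051] [0.004 0.067]
scene mark 0.47 [277.4 212.1] 154 [ 0.577 -0.066  0.137] [0.132 0.141]
scene lock_tab 0.65 [299.7 209.1] 7469 [0.59  0.004 0.011] [0.004 0.167]
scene lock_tab 0.41 [276.9 212.1] 103 [ 0.572 -0.071  0.137] [0.134 0.141]
scene spout_mouth 0.98 [294.6 208.8] 7445 [0.589 0.004 0.011] [0.004 0.167]
scene supply_grip 0.68 [266.4 195.8] 362 [ 0.539 -0.063  0.168] 
[... 849 characters left out ...]
1 [350.5 235.7] 241 [ 0.534 -0.058  0.169] [0.159 0.176]
top mark 0.43 [353.7 225.2] 100 [ 0.567 -0.073  0.137] [0.131 0.142]
top mark 0.2 [330.1 164.3] 394 [ 0.791 -0.023  0.022] [-0.     0.029]
top lock_tab 0.97 [319.3 230.6] 6859 [0.555 0.029 0.01 ] [0.002 0.167]
top spout_mouth 0.57 [317.  232.4] 6930 [0.555 0.029 0.01 ] [0.002 0.167]
top supply_grip 0.81 [282.4 232.4] 264 [0.539 0.141 0.168] [0.156 0.175]
top supply_grip 0.26 [320.4 229.6] 6572 [0.555 0.031 0.01 ] [0.003 0.167]
top tape 0.55 [336.9 150. ] 353 [ 0.792 -0.026  0.023] [0.009 0.029]
top radio 0.88 [400.8 163.3] 751 [ 0.775 -0.22   0.032] [0.002 0.039]
top carton 0.95 [263.8 159.7] 2412 [0.777 0.21  0.089] [0.016 0.095]
1.45
```

```bash
python3 - <<'E'
from h import *
M=np.load('pics/m0.npz')
C={c:cloud(c,np.load(f'pics/{c}_d.npy')) for c in ['scene','top']}
for c in C:
    P,u,v=C[c]
    print('==',c,'bench z',np.median(P[(abs(P[:,0]-.45)<.05)&(abs(P[:,1])<.1)&(P[:,2]<.1)][:,2]))
    # plate
    s=(P[:,2]>.0045)&(P[:,2]<.014)&(abs(P[:,0]-.58)<.2)&(abs(P[:,1]-.03)<.19)
    r=cv2.minAreaRect(P[s][:,:2].astype(np.float32)); print('plate',r,s.sum())
    # pipe ridge
    s=(P[:,2]>.117)&(P[:,2]<.127)&(abs(P[:,0]-.61)<.08)&(abs(P[:,1])<.2)
    print('pipe line',cv2.fitLine(P[s][:,:2].astype(np.float32),cv2.DIST_HUBER,0,.01,.01).ravel(),s.sum(), P[s][:,1].min(),P[s][:,1].max())
    # levers
    for nm,cy in [('sup',.14),('drn',-.06)]:
        s=(P[:,2]>.158)&(P[:,2]<.18)&(abs(P[:,0]-.56)<.11)&(abs(P[:,1]-cy)<.09)
        print(nm,cv2.fitLine(P[s][:,:2].astype(np.float32),cv2.DIST_HUBER,0,.01,.01).ravel(),s.sum(),cv2.minAreaRect(P[s][:,:2].astype(np.float32)))
    s=(P[:,2]>.13)&(P[:,2]<.143)&(abs(P[:,0]-.57)<.08)&(abs(P[:,1]+.07)<.09)
    print('mark',cv2.fitLine(P[s][:,:2].astype(np.float32),cv2.DIST_HUBER,0,.01,.01).ravel(),s.sum(),cv2.minAreaRect(P[s][:,:2].astype(np.float32)))
    s=(P[:,2]>.125)&(P[:,2]<.138)&(abs(P[:,0]-.5)<.05)&(abs(P[:,1]-.1)<.06)
    if s.sum()>4: print('tab',P[s].mean(0),s.sum(),cv2.minAreaRect(P[s][:,:2].astype(np.float32)))
    s=(P[:,2]>.055)&(P[:,2]<.075)&(abs(P[:,0]-.515)<.06)&(abs(P[:,1]-.38)<.06)
    print('chan',P[s].mean(0),s.sum(),cv2.minAreaRect(P[s][:,:2].astype(np.float32)))
    for n,cx,cy in [('c1',.49,.265),('c2',.61,.46)]:
        s=(P[:,2]>.075)&(P[:,2]<.095)&(abs(P[:,0]-cx)<.06)&(abs(P[:,1]-cy)<.06)
        print(n,P[s].mean(0),cv2.minAreaRect(P[s][:,:2].astype(np.float32)))
    s=(P[:,2]>.012)&(P[:,2]<.05)&(abs(P[:,0]-.506)<.15)&(abs(P[:,1]+.41)<.1)
    print('tray',cv2.minAreaRect(P[s][:,:2].astype(np.float32)),s.sum())
    for n in ['tape','radio','carton']:
        pass
E
python3 - <<'E'
import cv2
im=cv2.imread('pics/top0.png'); cv2.imwrite('pics/topz.png',cv2.resize(im[180:290,160:420],(780,330),interpolation=cv2.INTER_CUBIC))
im=cv2.imread('pics/scene0.png'); cv2.imwrite('pics/scz.png',cv2.resize(im[90:270,220:420],None,fx=3.3,fy=3.3,interpolation=cv2.INTER_CUBIC))
E
```

```text
== scene bench z 0.004489549259109049
plate ((0.5797973871231079, 0.03086213767528534), (0.3771299421787262, 0.39936065673828125), 89.77776336669922) 3882
pipe line [ 0.08388576 -0.9964754   0.5969736  -0.02140853] 1033 -0.19365104139071687 0.17298672316985264
sup [ 0.62787104 -0.7783174   0.5557479   0.12290137] 227 ((0.542952835559845, 0.14257393777370453), (0.024116476997733116, 0.13769151270389557), 35.63151931762695)
drn [ 0.980283    0.19759865  0.5453712  -0.06111219] 345 ((0.5399903059005737, -0.0636051595211029), (0.13788025081157684, 0.026278169825673103), 14.762030601501465)
mark [ 0.7571115   0.6532857   0.58284557 -0.06467675] 532 ((0.5923398733139038, -0.059412624686956406), (0.101894810795784, 0.0808844268321991), 75.0167236328125)
tab [0.48035278 0.08651184 0.13023085] 54 ((0.4801637828350067, 0.08599592000246048), (0.03245440125465393, 0.015244821086525917), 3.79585337638855)
chan [0.51841998 0.38394743 0.06262811] 187 ((0.5180486440658569, 0.38565972447395325), (0.03857061266899109, 0.06422194093465805), 66.49715423583984)
c1 [0.48996009 0.27174702 0.08359637] ((0.4
[... 1136 characters left out ...]
2315 0.0882866  0.13111793] 44 ((0.4756986200809479, 0.08788112550973892), (0.029127085581421852, 0.011729611083865166), 1.7366398572921753)
chan [0.51461242 0.38635574 0.06328028] 226 ((0.5148693919181824, 0.38699889183044434), (0.03520604595541954, 0.05932800471782684), 69.22496795654297)
c1 [0.48336205 0.27357033 0.08389412] ((0.483757346868515, 0.27414464950561523), (0.07902009785175323, 0.045381687581539154), 11.870929718017578)
c2 [0.60818316 0.4649448  0.08385013] ((0.6082198619842529, 0.46550634503364563), (0.0805428996682167, 0.04667532444000244), 24.941362380981445)
tray ((0.5097212791442871, -0.40316441655158997), (0.21945902705192566, 0.06393951177597046), 1.8174315690994263) 575
```

View pics/topz.png

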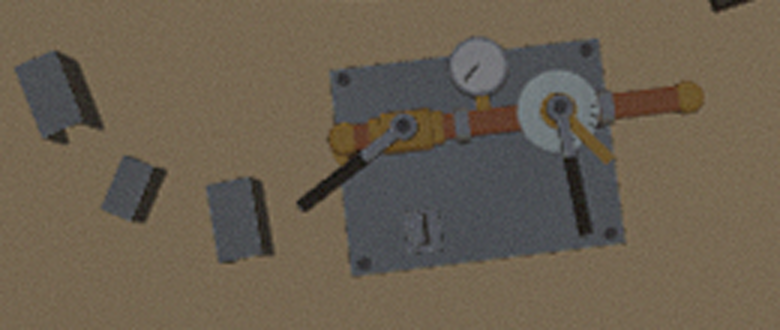

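View pics/scz.png

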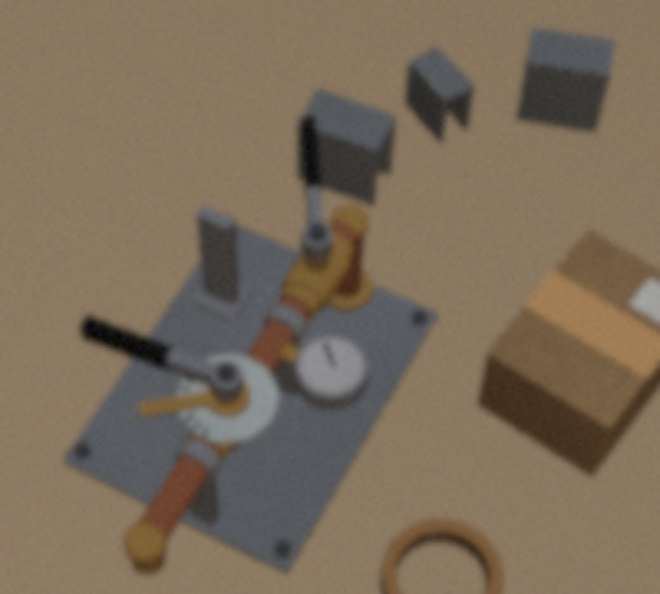

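Run:
```python
from h import *
for n,t,s in [('sup',(294.3,221.7),(316,160.6)),('drn',(346.7,215),(288.8,203.6))]:
    a=toplane('top',t,.175)[0];b=toplane('scene',s,.175)[0]; print(n,a,b)
    # cloud hub z
    for c,uv in [('top',t),('scene',s)]:
        d=np.load(f'pics/{c}_d.npy'); P,_,_=cloud(c,d,(np.hypot(*np.meshgrid(np.arange(640)-uv[0],np.arange(400)-uv[1]))<3)); print(c,np.percentile(P,[10,50,90],axis=0).round(3).tolist())
# plate by HSV? corners from zoom
for cam,px in [('top',np.array([(332,70),(598,38),(624,243),(352,275)])/3+[160,180]),('scene',np.array([(240,225),(437,313),(288,571),(66,460)])/3.3+[220,90])]:
    q=toplane(cam,px,.008); print(cam,q[:,:2].round(4).tolist(),q.mean(0))
# pipe end caps
```

```text
sup [0.57130125 0.10070601 0.175     ] [0.57620414 0.09824721 0.175     ]
top [[0.565, 0.095, 0.168], [0.571, 0.101, 0.174], [0.577, 0.107, 0.179]]
scene [[0.571, 0.093, 0.171], [0.576, 0.098, 0.174], [0.58, 0.105, 0.178]]
drn [ 0.59202457 -0.04770215  0.175     ] [ 0.5974944 -0.0505598  0.175    ]
top [[0.586, -0.053, 0.168], [0.592, -0.047, 0.176], [0.597, -0.042, 0.179]]
scene [[0.592, -0.055, 0.169], [0.597, -0.049, 0.173], [0.6, -0.044, 0.177]]
top [[0.6446, 0.1873], [0.6822, -0.0957], [0.465, -0.1234], [0.4287, 0.1611]] [0.55512816 0.03233684 0.008     ]
scene [[0.4449, 0.163], [0.6483, 0.1888], [0.6873, -0.0959], [0.4721, -0.1232]] [0.5631588  0.03315084 0.008     ]
```

```bash
cat >> h.py <<'E'
def grot(zang):
    """tool down; jaw-axis z at world angle zang (rad)"""
    y=np.array([0,0,-1.]);z=np.array([np.cos(zang),np.sin(zang),0]);x=np.cross(y,z)
    return np.stack([x,y,z],1)
def plan(pos,zdeg):
    s=ctrl.get_state();Rc=R.from_quat(s['tcp_rot']).as_matrix()
    G=grot(np.radians(zdeg)); 
    dr=R.from_matrix(Rc.T@G).as_rotvec(); dp=Rc.T@(np.array(pos)-s['eef_pos'])
    dw=G.T@(np.array(pos)-s['eef_pos'])
    print('t',round(s['time'],2),'pos',s['eef_pos'].round(4),'F',s['contact_force'].round(1),'open',round(s['opening'],3))
    print('jawdeg',np.degrees(np.arctan2(Rc[1,2],Rc[0,2])).round(2),'q6',s['qpos'][5].round(2),'travel units cur',(dp/.3).round(3),'in goal frame',(dw/.3).round(3),'rot units',(dr/np.radians(30)).round(3))
E
python3 - <<'E'
from h import *
Rc=R.from_quat(ctrl.get_state()['tcp_rot']).as_matrix(); print(Rc.round(3))
for z in (91.7,-88.3): plan((.4607,-.4045,.2),z)
E
```

```text
[[-0.946 -0.     0.323]
 [-0.323  0.    -0.946]
 [-0.    -1.    -0.   ]]
t 1.45 pos [ 0.218  -0.6388  0.2563] F [-0.2  0.3 -0.3] open 0.998
jawdeg -71.16 q6 -0.15 travel units cur [-1.018  0.188 -0.478] in goal frame [0.832 0.188 0.757] rot units [-0.    -5.429 -0.   ]
t 1.45 pos [ 0.218  -0.6388  0.2563] F [-0.2  0.3 -0.3] open 0.998
jawdeg -71.16 q6 -0.15 travel units cur [-1.018  0.188 -0.478] in goal frame [-0.832  0.188 -0.757] rot units [ 0.     0.571 -0.   ]
```

>>> {"method": "arm_command", "body": {"steps": [{"hand":1,"travel":[-0.16,0.06,-0.08],"rotation":[0,0.285,0]},{"hand":1,"travel":[-0.16,0.06,-0.09],"rotation":[0,0.285,0]},{"hand":1,"travel":[-0.15,0.06,-0.12],"rotation":[0,0,0]},{"hand":1,"travel":[-0.15,0,-0.12],"rotation":[0,0,0]}]}}

```text
time: 1.95
eef_pos: [0.3877, -0.4921, 0.2012]
tcp_rot: [0.004, -0.706, 0.708, -0.004]
contact_force: [0.3, 0.1, -0.4]
opening: 1.001
```

Run:
```python
from h import *
plan((.4407,-.406,.2),-88.3)
```

```text
t 1.95 pos [ 0.3877 -0.4921  0.2012] F [ 0.3  0.1 -0.4] open 1.001
jawdeg -89.33 q6 0.5 travel units cur [-0.18   0.003 -0.285] in goal frame [-0.185  0.004 -0.282] rot units [-0.007 -0.034 -0.   ]
```

>>> {"method": "arm_command", "body": {"steps": [{"hand":1,"travel":[-0.09,0,-0.14],"rotation":[0,-0.034,0]},{"hand":1,"travel":[-0.09,0.1,-0.14],"rotation":[0,0,0]},{"hand":1,"travel":[0,0,0],"rotation":[0,0,0]}]}}

```text
time: 2.33
eef_pos: [0.4443, -0.4015, 0.1704]
tcp_rot: [0.012, -0.705, 0.708, -0.013]
contact_force: [0.0, -0.3, 0.0]
opening: 1.0
```

Run:
```python
from h import *
plan((.4407,-.406,.033),-88.3)
s=ctrl.get_state(); im,d=ctrl.read_camera('wrist')
c,sn=np.cos(np.radians(1.7)),np.sin(np.radians(1.7))
for dx,dy in [(-.11,-.03),(-.11,.03),(.11,.03),(.11,-.03)]:
    uv=wproj([.5107+c*dx-sn*dy,-.404+sn*dx+c*dy,.04],s['eef_pos'],s['tcp_rot'])[0]; cv2.circle(im,(int(uv[0]),int(uv[1])),4,(0,0,255),1); print(uv)
cv2.imwrite('pics/w1.png',im)
```

```text
t 2.33 pos [ 0.4443 -0.4015  0.1704] F [ 0.  -0.3  0. ] open 1.0
jawdeg -87.96 q6 0.63 travel units cur [0.013 0.458 0.013] in goal frame [0.012 0.458 0.015] rot units [-0.008  0.011 -0.002]
[358.81475552 249.71869724]
[291.32928391 249.58752417]
[289.22003439  -8.48335322]
[364.40166468  -7.6217718 ]
```

View pics/w1.png

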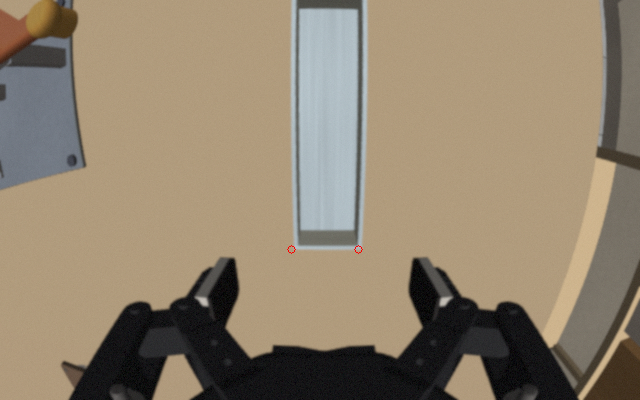

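The tray's near rim corners are at (296,249) and (362,249). That puts the tray about 3 mm further to -y than I estimated, so I'll correct for that and go down.

>>> {"method": "arm_command", "body": {"steps": [{"hand":1,"travel":[0.012,0.15,0.024],"rotation":[0,0,0]},{"hand":1,"travel":[0,0.16,0],"rotation":[0,0,0]},{"hand":1,"travel":[0,0.1,0],"rotation":[0,0,0]},{"hand":1,"travel":[0,0.04,0],"rotation":[0,0,0]},{"hand":1,"travel":[0,0,0],"rotation":[0,0,0]}]}}

```text
time: 3.0
eef_pos: [0.4453, -0.4262, 0.0552]
tcp_rot: [0.006, -0.701, 0.713, -0.014]
contact_force: [0.3, -1.0, 0.3]
opening: 0.999
```

Run:
```python
from h import *
plan((.4407,-.409,.033),-88.3)
```

```text
t 3.0 pos [ 0.4453 -0.4262  0.0552] F [ 0.3 -1.   0.3] open 0.999
jawdeg -88.38 q6 0.61 travel units cur [ 0.014  0.073 -0.059] in goal frame [ 0.013  0.074 -0.058] rot units [-0.032 -0.003 -0.022]
```

Run:
```python
from h import *
s=ctrl.get_state(); im,d=ctrl.read_camera('wrist'); cv2.imwrite('pics/w2.png',im); plan((.4407,-.409,.033),-88.3); s=ctrl.get_state(); print(s['dq'].round(3),s['contact_force'])
```

```text
t 3.05 pos [ 0.4455 -0.4268  0.0555] F [ 0.1 -0.7  1.2] open 1.0
jawdeg -88.4 q6 0.62 travel units cur [ 0.015  0.074 -0.061] in goal frame [ 0.014  0.075 -0.06 ] rot units [-0.036 -0.003 -0.024]
[ 0.002  0.018  0.015 -0.006 -0.067  0.006] [ 0.06694844 -0.66950819  1.18453247]
```

View pics/w2.png

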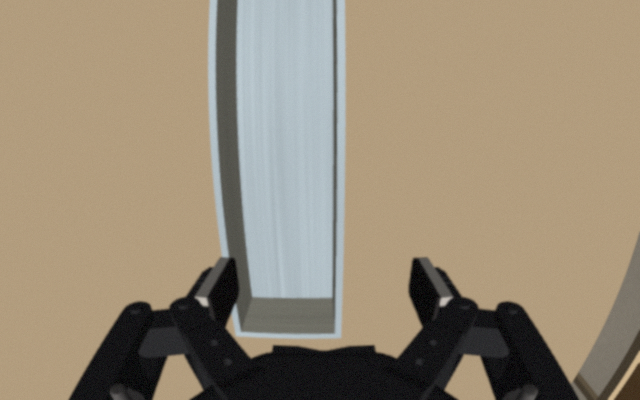

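The TCP has drifted about 18 mm to -y, and the left finger is over the tray's left rim, near pixel (225,270). I'll back up and re-centre.

>>> {"method": "arm_command", "body": {"steps": [{"hand":1,"travel":[0,-0.08,0],"rotation":[0,0,0]}]}}

```text
time: 3.18
eef_pos: [0.4439, -0.4268, 0.0786]
tcp_rot: [0.006, -0.701, 0.713, -0.013]
contact_force: [-0.3, 0.1, 0.2]
opening: 0.999
```

Run:
```python
from h import *
plan((.4407,-.409,.033),-88.3)
```

```text
t 3.17 pos [ 0.4439 -0.4268  0.0786] F [-0.3  0.1  0.2] open 0.999
jawdeg -88.48 q6 0.61 travel units cur [ 0.011  0.151 -0.062] in goal frame [ 0.009  0.152 -0.06 ] rot units [-0.032 -0.006 -0.021]
```

>>> {"method": "arm_command", "body": {"steps": [{"hand":1,"travel":[0,0,0],"rotation":[0,0,0]}]}}

```text
time: 3.3
eef_pos: [0.4448, -0.4299, 0.0817]
tcp_rot: [0.004, -0.699, 0.715, -0.014]
contact_force: [-0.1, -0.4, 0.4]
opening: 0.999
```

Run:
```python
from h import *
plan((.4407,-.409,.033),-88.3)
```

```text
t 3.3 pos [ 0.4448 -0.4299  0.0817] F [-0.1 -0.4  0.4] open 0.999
jawdeg -88.56 q6 0.61 travel units cur [ 0.014  0.161 -0.074] in goal frame [ 0.012  0.162 -0.07 ] rot units [-0.044 -0.008 -0.028]
```

>>> {"method": "arm_command", "body": {"steps": [{"hand":1,"travel":[0,0,-0.07],"rotation":[-0.044,-0.008,-0.028]}]}}

```text
time: 3.42
eef_pos: [0.4435, -0.4093, 0.0807]
tcp_rot: [-0.01, 0.708, -0.707, 0.009]
contact_force: [-0.4, -0.1, 0.7]
opening: 1.0
```

Run:
```python
from h import *
plan((.4407,-.409,.033),-88.3)
```

```text
t 3.42 pos [ 0.4435 -0.4093  0.0807] F [-0.4 -0.1  0.7] open 1.0
jawdeg -88.43 q6 0.63 travel units cur [ 0.009  0.159 -0.001] in goal frame [ 0.009  0.159 -0.001] rot units [ 0.003 -0.004  0.001]
```

>>> {"method": "arm_command", "body": {"steps": [{"hand":1,"travel":[0,0,0],"rotation":[0,0,0]}]}}

```text
time: 3.55
eef_pos: [0.443, -0.4074, 0.0793]
tcp_rot: [-0.011, 0.708, -0.706, 0.009]
contact_force: [0.6, 0.8, -0.0]
opening: 1.002
```

Run:
```python
from h import *
plan((.4407,-.409,.033),-88.3)
```

```text
t 3.55 pos [ 0.443  -0.4074  0.0793] F [ 0.6  0.8 -0. ] open 1.002
jawdeg -88.38 q6 0.63 travel units cur [0.007 0.154 0.006] in goal frame [0.008 0.154 0.005] rot units [ 0.008 -0.003  0.005]
```

>>> {"method": "arm_command", "body": {"steps": [{"hand":1,"travel":[0,0,0],"rotation":[0,0,0]}]}}

```text
time: 3.68
eef_pos: [0.4427, -0.4067, 0.0784]
tcp_rot: [-0.011, 0.709, -0.705, 0.009]
contact_force: [0.6, 0.3, 0.3]
opening: 0.995
```

Run:
```python
from h import *
plan((.4407,-.409,.033),-88.3)
```

```text
t 3.67 pos [ 0.4427 -0.4067  0.0784] F [0.6 0.3 0.3] open 0.995
jawdeg -88.35 q6 0.63 travel units cur [0.006 0.151 0.008] in goal frame [0.007 0.151 0.007] rot units [ 0.01  -0.002  0.007]
```

>>> {"method": "arm_command", "body": {"steps": [{"hand":1,"travel":[0.006,0.09,0.007],"rotation":[0.01,-0.002,0.007]}]}}

```text
time: 3.8
eef_pos: [0.4422, -0.4101, 0.053]
tcp_rot: [0.01, -0.705, 0.709, -0.012]
contact_force: [0.9, -0.8, -0.2]
opening: 0.999
```

Run:
```python
from h import *
plan((.4407,-.409,.033),-88.3)
```

```text
t 3.8 pos [ 0.4422 -0.4101  0.053 ] F [ 0.9 -0.8 -0.2] open 0.999
jawdeg -88.25 q6 0.62 travel units cur [ 0.005  0.067 -0.004] in goal frame [ 0.005  0.067 -0.004] rot units [-0.009  0.002 -0.006]
```

>>> {"method": "arm_command", "body": {"steps": [{"hand":1,"travel":[0.003,0.056,0],"rotation":[-0.004,0.001,-0.003]}]}}

```text
time: 3.92
eef_pos: [0.4406, -0.4093, 0.0343]
tcp_rot: [0.011, -0.707, 0.707, -0.011]
contact_force: [-0.1, 0.5, -0.3]
opening: 1.003
```

Run:
```python
from h import *
plan((.4407,-.409,.033),-88.3)
```

```text
t 3.92 pos [ 0.4406 -0.4093  0.0343] F [-0.1  0.5 -0.3] open 1.003
jawdeg -88.28 q6 0.62 travel units cur [-0.     0.004 -0.001] in goal frame [-0.     0.004 -0.001] rot units [-0.     0.001  0.   ]
```

>>> {"method": "arm_command", "body": {"grip_force": 60, "steps": [{"hand":0.3,"travel":[0,0,0],"rotation":[0,0,0]},{"hand":0.3,"travel":[0,0,0],"rotation":[0,0,0]},{"hand":0.3,"travel":[0,0,0],"rotation":[0,0,0]},{"hand":0.3,"travel":[0,0,0],"rotation":[0,0,0]}]}}

```text
time: 4.42
eef_pos: [0.4406, -0.4091, 0.034]
tcp_rot: [-0.011, 0.708, -0.707, 0.01]
contact_force: [0.3, -0.6, -2.8]
opening: 0.692
```

Run:
```python
from h import *
plan((.4407,-.409,.055),-88.3)
```

```text
t 4.42 pos [ 0.4406 -0.4091  0.034 ] F [ 0.3 -0.6 -2.8] open 0.692
jawdeg -88.24 q6 0.62 travel units cur [-0.   -0.07 -0.  ] in goal frame [-0.   -0.07 -0.  ] rot units [0.003 0.002 0.003]
```

>>> {"method": "arm_command", "body": {"steps": [{"hand":0.3,"travel":[0,-0.065,0],"rotation":[0,0,0]},{"hand":0.3,"travel":[-0.02,0,-0.1],"rotation":[0,0,0]},{"hand":0.3,"travel":[-0.02,0,-0.12],"rotation":[0,0,0]}]}}

```text
time: 4.8
eef_pos: [0.4514, -0.3448, 0.0579]
tcp_rot: [0.009, -0.706, 0.708, -0.01]
contact_force: [-0.1, -0.0, -1.8]
opening: 0.689
```

Run:
```python
from h import *
plan((.472,-.182,.057),-88.3)
```

```text
t 4.8 pos [ 0.4514 -0.3448  0.0579] F [-0.1 -0.  -1.8] open 0.689
jawdeg -88.45 q6 0.71 travel units cur [-0.083  0.002 -0.541] in goal frame [-0.085  0.003 -0.54 ] rot units [-0.005 -0.005 -0.002]
```

>>> {"method": "arm_command", "body": {"steps": [{"hand":0.3,"travel":[-0.025,0,-0.15],"rotation":[-0.003,-0.005,0]},{"hand":0.3,"travel":[-0.025,0,-0.15],"rotation":[0,0,0]},{"hand":0.3,"travel":[-0.02,0,-0.12],"rotation":[0,0,0]}]}}

```text
time: 5.18
eef_pos: [0.4709, -0.2164, 0.063]
tcp_rot: [0.007, -0.705, 0.709, -0.012]
contact_force: [-0.1, -0.3, -1.8]
opening: 0.689
```

Run:
```python
from h import *
plan((.472,-.182,.057),-88.3)
```

```text
t 5.17 pos [ 0.4709 -0.2164  0.063 ] F [-0.1 -0.3 -1.8] open 0.689
jawdeg -88.4 q6 0.92 travel units cur [-0.007  0.019 -0.115] in goal frame [-0.007  0.02  -0.115] rot units [-0.011 -0.003 -0.013]
```

>>> {"method": "arm_command", "body": {"steps": [{"hand":0.3,"travel":[-0.003,0.035,-0.105],"rotation":[-0.008,-0.003,-0.01]},{"hand":0.3,"travel":[0,0,0],"rotation":[0,0,0]}]}}

```text
time: 5.42
eef_pos: [0.4719, -0.1822, 0.0549]
tcp_rot: [0.01, -0.706, 0.708, -0.013]
contact_force: [0.3, 0.3, -2.3]
opening: 0.691
```

Run:
```python
from h import *
plan((.472,-.182,.034),-88.3)
s=ctrl.get_state(); im,d=ctrl.read_camera('wrist'); cv2.imwrite('pics/w3.png',im)
im,d=ctrl.read_camera('scene'); cv2.imwrite('pics/s3.png',cv2.resize(im[150:350,150:400],None,fx=3,fy=3))
np.save('pics/s3d.npy',d)
im,d=ctrl.read_camera('top'); cv2.imwrite('pics/t3.png',cv2.resize(im[160:300,260:480],None,fx=3,fy=3)); np.save('pics/t3d.npy',d)
```

```text
t 5.42 pos [ 0.4719 -0.1822  0.0549] F [ 0.3  0.3 -2.3] open 0.691
jawdeg -88.09 q6 0.97 travel units cur [-0.     0.07  -0.001] in goal frame [-0.     0.07  -0.001] rot units [-0.005  0.007 -0.008]
```

View pics/w3.png

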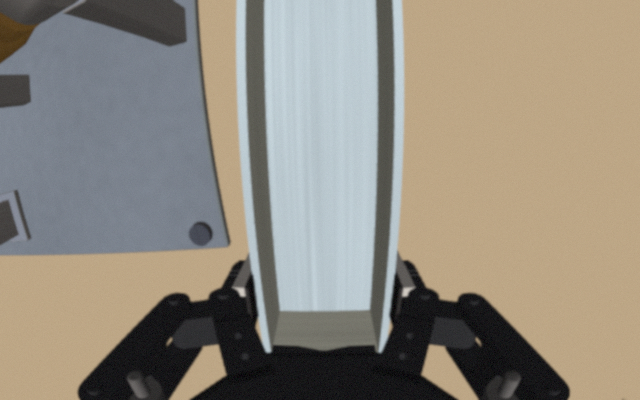

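View pics/s3.png

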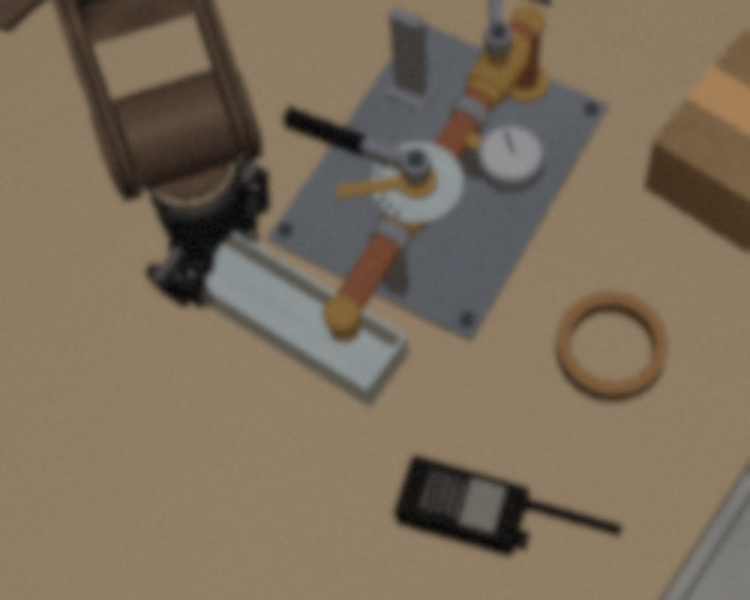

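View pics/t3.png

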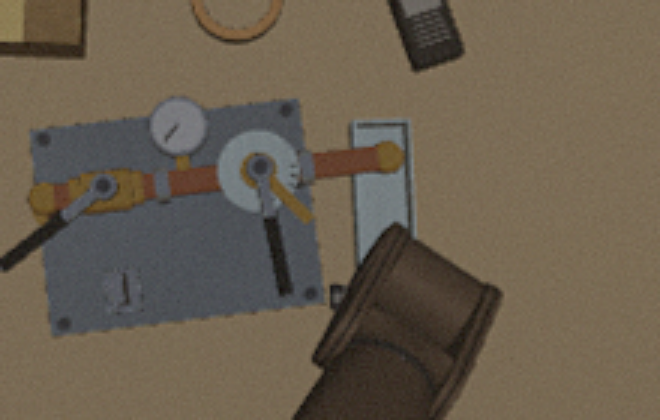

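The scene picture shows the elbow at (343,317) over the tray. The top picture shows it at (388,156), near the tray's right wall partly from parallax. I'll measure both in the same camera.

Run:
```python
from h import *
for c,f in [('scene','s3d'),('top','t3d')]:
    P,_,_=cloud(c,np.load(f'pics/{f}.npy'))
    s=(P[:,2]>.1)&(P[:,2]<.14)&(abs(P[:,0]-.612)<.035)&(P[:,1]<-.135)&(P[:,1]>-.23)
    Q=P[s]; print(c,'elbow y',np.percentile(Q[:,1],[0.5,2,50]),'x',np.percentile(Q[:,0],[2,98]), len(Q), Q[:,2].max())
    s=(P[:,2]>.055)&(P[:,2]<.075)&(abs(P[:,0]-.56)<.13)&(abs(P[:,1]+.18)<.05)&(P[:,0]>.53)
    print('rim',cv2.minAreaRect(P[s][:,:2].astype(np.float32)),s.sum(), P[s].min(0),P[s].max(0))
# edge intersections
print(toplane('scene',np.array([(343,317)])/3+[150,150],.124),toplane('top',np.array([(388,156)])/3+[260,160],.124))
```

```text
scene elbow y [-0.19258005 -0.19174983 -0.16788832] x [0.59697096 0.62597541] 249 0.12954521093926807
rim ((0.592440664768219, -0.1792561113834381), (0.1272786557674408, 0.06224263831973076), 2.9180355072021484) 235 [ 0.53009467 -0.21302151  0.05506228] [ 0.65718559 -0.14617323  0.06880437]
top elbow y [-0.19032465 -0.1892008  -0.16349891] x [0.59310624 0.62059821] 169 0.12968970231587007
rim ((0.5916593670845032, -0.1792139708995819), (0.1224539577960968, 0.06012054905295372), 2.649080276489258) 128 [ 0.5312655  -0.2105172   0.05503996] [ 0.65233274 -0.14684189  0.07174962]
[[ 0.61902495 -0.18342118  0.124     ]] [[ 0.60773039 -0.17570757  0.124     ]]
```

Elbow centre is about y = -0.177 and the tray centreline about -0.179, so they line up. Lowering.

>>> {"method": "arm_command", "body": {"steps": [{"hand":0.3,"travel":[0,0.05,0],"rotation":[-0.004,0,-0.006]},{"hand":0.3,"travel":[0,0.014,0],"rotation":[0,0,0]}]}}

```text
time: 5.82
eef_pos: [0.4745, -0.1879, 0.0372]
tcp_rot: [0.007, -0.705, 0.709, -0.012]
contact_force: [-0.2, -0.2, -1.6]
opening: 0.696
```

Run:
```python
from h import *
plan((.472,-.182,.034),-88.3)
```

```text
t 5.83 pos [ 0.4745 -0.1879  0.0372] F [-0.2 -0.2 -1.6] open 0.696
jawdeg -88.42 q6 0.97 travel units cur [ 0.008  0.011 -0.02 ] in goal frame [ 0.008  0.011 -0.02 ] rot units [-0.011 -0.004 -0.014]
```

>>> {"method": "arm_command", "body": {"steps": [{"hand":0.3,"travel":[0.005,0.01,-0.022],"rotation":[-0.011,-0.003,-0.014]}]}}

```text
time: 5.95
eef_pos: [0.4728, -0.182, 0.0337]
tcp_rot: [-0.01, 0.707, -0.707, 0.01]
contact_force: [-0.3, 0.3, -1.8]
opening: 0.687
```

Run:
```python
from h import *
plan((.472,-.182,.034),-88.3)
```

```text
t 5.95 pos [ 0.4728 -0.182   0.0337] F [-0.3  0.3 -1.8] open 0.687
jawdeg -88.4 q6 0.97 travel units cur [ 0.003 -0.001 -0.   ] in goal frame [ 0.003 -0.001 -0.   ] rot units [ 0.001 -0.003  0.001]
```

>>> {"method": "arm_command", "body": {"steps": [{"hand":0.3,"travel":[0,0.006,0],"rotation":[0,0,0]}]}}

```text
time: 6.08
eef_pos: [0.4726, -0.1815, 0.0331]
tcp_rot: [-0.011, 0.708, -0.706, 0.009]
contact_force: [-6.7, 7.4, 22.0]
opening: 0.693
```

Run:
```python
from h import *
plan((.472,-.182,.034),-88.3)
```

```text
t 6.08 pos [ 0.4726 -0.1815  0.0331] F [-6.7  7.4 22. ] open 0.693
jawdeg -88.4 q6 0.97 travel units cur [ 0.002 -0.003  0.002] in goal frame [ 0.002 -0.003  0.002] rot units [ 0.007 -0.003  0.007]
```

Contact with the bench is confirmed. Releasing partway.

>>> {"method": "arm_command", "body": {"steps": [{"hand":0.82,"travel":[0,-0.002,0],"rotation":[0,0,0]},{"hand":0.82,"travel":[0,0,0],"rotation":[0,0,0]}]}}

```text
time: 6.32
eef_pos: [0.4735, -0.1818, 0.0345]
tcp_rot: [-0.01, 0.708, -0.706, 0.009]
contact_force: [0.0, 0.5, 0.3]
opening: 0.817
```

Run:
```python
from h import *
plan((.472,-.182,.25),-88.3)
```

```text
t 6.33 pos [ 0.4735 -0.1818  0.0345] F [0.  0.5 0.3] open 0.817
jawdeg -88.4 q6 0.97 travel units cur [ 0.006 -0.718 -0.001] in goal frame [ 0.005 -0.718  0.001] rot units [ 0.005 -0.003  0.003]
```

>>> {"method": "arm_command", "body": {"steps": [{"hand":0.82,"travel":[0.004,-0.1,0],"rotation":[0.004,0,0.002]}]}}

```text
time: 6.45
eef_pos: [0.4707, -0.1809, 0.0626]
tcp_rot: [-0.012, 0.708, -0.706, 0.008]
contact_force: [0.3, -0.2, -0.2]
opening: 0.825
```

Run:
```python
from h import *
plan((.472,-.182,.25),-88.3)
```

```text
t 6.45 pos [ 0.4707 -0.1809  0.0626] F [ 0.3 -0.2 -0.2] open 0.825
jawdeg -88.42 q6 0.97 travel units cur [-0.001 -0.625  0.002] in goal frame [-0.004 -0.625  0.004] rot units [ 0.007 -0.004  0.01 ]
```

>>> {"method": "arm_command", "body": {"steps": [{"hand":0.82,"travel":[0,-0.2,0],"rotation":[0,0,0]},{"hand":0.5,"travel":[0,-0.2,0],"rotation":[0,0,0]},{"hand":0,"travel":[0,-0.2,0],"rotation":[0,0,0]},{"hand":0,"travel":[0,-0.1,-0.15],"rotation":[0,0,0]},{"hand":0,"travel":[0,0,-0.18],"rotation":[0,0,0]},{"hand":0,"travel":[0,0,-0.18],"rotation":[0,0,0]}]}}

```text
time: 7.2
eef_pos: [0.4693, -0.0282, 0.2838]
tcp_rot: [-0.005, 0.707, -0.707, 0.009]
contact_force: [0.4, 0.3, 0.2]
opening: 0.001
```

Run:
```python
from h import *
plan((.49,.01,.28),-82.4)
```

```text
t 7.2 pos [ 0.4693 -0.0282  0.2838] F [0.4 0.3 0.2] open 0.001
jawdeg -88.89 q6 1.27 travel units cur [-0.071  0.013 -0.126] in goal frame [-0.085  0.013 -0.117] rot units [ 0.001 -0.216 -0.009]
```

>>> {"method": "arm_command", "body": {"steps": [{"hand":0,"travel":[-0.05,0,-0.1],"rotation":[0,-0.2,0]},{"hand":0,"travel":[0,0,0],"rotation":[0,0,0]},{"hand":0,"travel":[0,0,0],"rotation":[0,0,0]}]}}

```text
time: 7.58
eef_pos: [0.4834, 0.0058, 0.2845]
tcp_rot: [0.044, -0.706, 0.706, -0.049]
contact_force: [0.0, -0.7, -0.8]
opening: 0.002
```

```bash
cat > ov.py <<'E'
from h import *
import sys
O=np.array([.588,.0005]);yaw=np.radians(7.6)
def m2w(p,O=O,yaw=yaw):
    c,s=np.cos(yaw),np.sin(yaw); p=np.atleast_2d(p); return np.stack([O[0]+c*p[:,0]-s*p[:,1],O[1]+s*p[:,0]+c*p[:,1],p[:,2]],1)
E
python3 - <<'E'
from ov import *
plan((.53,.2,.28),-82.4)
s=ctrl.get_state(); im,d=ctrl.read_camera('wrist'); cv2.imwrite('pics/w4raw.png',im); np.savez('pics/w4.npz',p=s['eef_pos'],q=s['tcp_rot'])
pts={'sup':(0,.1,.17),'drn':(0,-.05,.17),'tab':(-.096,.1,.132),'tab1':(-.112,.094,.132),'tab2':(-.08,.106,.132),'tab3':(-.112,.106,.132),'tab4':(-.08,.094,.132),'gauge':(.055,.022,.12)}
for k,v in pts.items():
    uv=wproj(m2w(v)[0],s['eef_pos'],s['tcp_rot'])[0]; print(k,uv.round(1)); cv2.circle(im,tuple(int(round(a)) for a in uv),3,(0,0,255),1)
cv2.imwrite('pics/w4.png',im)
E
```

```text
t 7.58 pos [0.4834 0.0058 0.2845] F [ 0.  -0.7 -0.8] open 0.002
jawdeg -82.47 q6 1.24 travel units cur [-0.239  0.016 -0.621] in goal frame [-0.24   0.015 -0.621] rot units [-0.001 -0.002 -0.013]
sup [214.3  80.6]
drn [412.1  78.6]
tab [233.5 189.3]
tab1 [241.  205.8]
tab2 [226.1 172.5]
tab3 [228.9 205.8]
tab4 [238.5 172.2]
gauge [317.4  23.5]
```

View pics/w4.png

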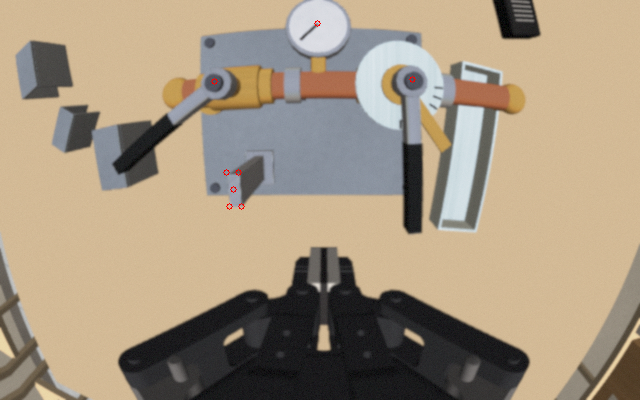

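The projected hub, tab and gauge points all land on their features, so the manifold pose is good. I'll zoom in on the pointer, tab and levers.

Run:
```python
import cv2
im=cv2.imread('pics/w4raw.png')
a=cv2.resize(im[40:240,190:460],(785,582),interpolation=cv2.INTER_CUBIC);cv2.imwrite('pics/w4z.png',a)
```

```text
(no output)
```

View pics/w4z.png

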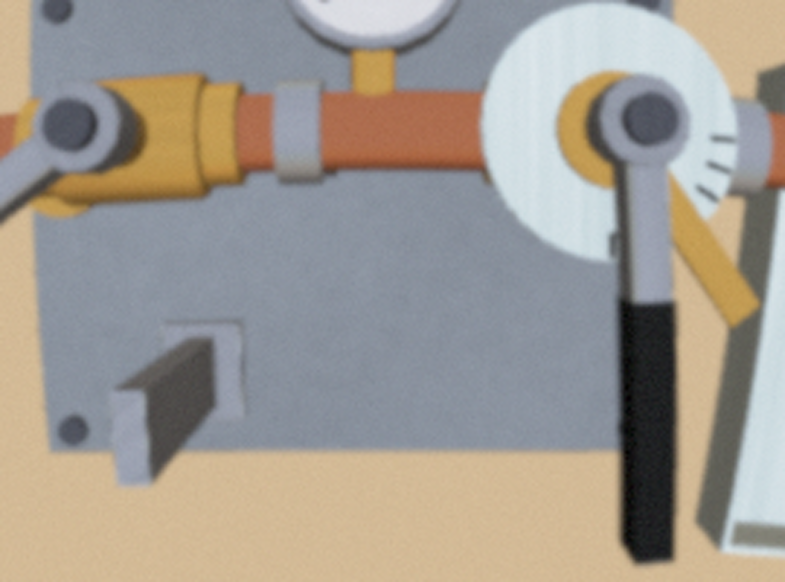

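Run:
```python
from ov import *
w=np.load('pics/w4.npz');p,q=w['p'],w['q']
ax=wplane([(214.5,82.5),(412.8,80.5)],p,q,.178); print('hubs@.178',ax)
f=lambda a:(np.array(a)/2.907+[190,40])
hub=wplane([f((69,125)),f((649,118))],p,q,.175);print('hubs@.175',hub, np.degrees(np.arctan2(*(hub[0]-hub[1])[[1,0]]))-90)
dr=m2w((0,-.05,0))[0]
for nm,pt,h in [('mark',f((746,316)),.138),('drain',f((653,561)),.169)]:
    t=wplane(pt,p,q,h)[0]; v=(t-dr)[:2]; print(nm,t,np.hypot(*v),'deg',np.degrees(np.arctan2(v[1],v[0]))%360-187.6)
    v=(t-hub[1])[:2]; print('  hubwise',np.hypot(*v),np.degrees(np.arctan2(v[1],v[0]))%360-187.6)
print('tab',wplane(f((132,438)),p,q,.132),'pred',m2w((-.096,.1,.132)))
st=wplane((118,171),p,q,.169)[0];v=(st-m2w((0,.1,0))[0])[:2];print('supply tip',st,np.hypot(*v),187.6-np.degrees(np.arctan2(v[1],v[0])))
# mark by scene/top
print([m2w(x) for x in ((0,.1,.17),(0,-.05,.17))])
```

```text
hubs@.178 [[ 0.57282951  0.09630581  0.178     ]
 [ 0.59209827 -0.04757534  0.178     ]]
hubs@.175 [[ 0.57260414  0.09798125  0.175     ]
 [ 0.59254263 -0.04875917  0.175     ]] 7.737728636512628
mark [ 0.54429078 -0.10036182  0.138     ] 0.07186170352758475 deg 37.95195393158531
  hubwise 0.07064753438633867 39.321948808198755
drain [ 0.47239878 -0.07501864  0.169     ] 0.12494031626053442 deg 4.391237978328775
  hubwise 0.12298009661299485 4.7290766285192944
tab [[0.4785157  0.08499941 0.132     ]] pred [[0.47961767 0.08692494 0.132     ]]
supply tip [0.4943714  0.19054495 0.169     ] 0.1213742153985551 56.11388392845916
[array([[0.57477436, 0.09962155, 0.17      ]]), array([[ 0.59461282, -0.04906078,  0.17      ]])]
```

>>> {"method": "arm_command", "body": {"steps": [{"hand":0,"travel":[-0.07,0,-0.17],"rotation":[0,0,0]},{"hand":0,"travel":[-0.07,0,-0.17],"rotation":[0,0,0]},{"hand":0,"travel":[-0.06,0,-0.15],"rotation":[0,0,0]}]}}

```text
time: 8.0
eef_pos: [0.5261, 0.1559, 0.2846]
tcp_rot: [0.038, -0.705, 0.707, -0.044]
contact_force: [0.6, -0.4, -0.0]
opening: 0.004
```

Run:
```python
from h import *
plan((.53,.2,.175),-82.4)
```

```text
t 8.0 pos [0.5261 0.1559 0.2846] F [ 0.6 -0.4 -0. ] open 0.004
jawdeg -83.38 q6 1.56 travel units cur [-0.027  0.365 -0.145] in goal frame [-0.032  0.365 -0.144] rot units [-0.004 -0.033 -0.015]
```

>>> {"method": "arm_command", "body": {"steps": [{"hand":0,"travel":[-0.03,0,-0.135],"rotation":[0,-0.03,-0.01]},{"hand":0,"travel":[0,0.12,0],"rotation":[0,0,0]}]}}

```text
time: 8.25
eef_pos: [0.5337, 0.1989, 0.2513]
tcp_rot: [0.043, -0.705, 0.706, -0.05]
contact_force: [0.9, -0.6, -1.3]
opening: 0.001
```

Run:
```python
from h import *
plan((.53,.2,.175),-82.4)
```

```text
t 8.25 pos [0.5337 0.1989 0.2513] F [ 0.9 -0.6 -1.3] open 0.001
jawdeg -82.52 q6 1.62 travel units cur [ 0.014  0.254 -0.006] in goal frame [ 0.012  0.254 -0.005] rot units [-0.004 -0.004 -0.019]
```

>>> {"method": "arm_command", "body": {"steps": [{"hand":0,"travel":[0.005,0.14,-0.005],"rotation":[-0.002,-0.004,-0.01]},{"hand":0,"travel":[0,0.1,0],"rotation":[0,0,0]}]}}

```text
time: 8.5
eef_pos: [0.5332, 0.1984, 0.1769]
tcp_rot: [0.044, -0.705, 0.706, -0.047]
contact_force: [-0.1, 0.4, -0.1]
opening: 0.007
```

Run:
```python
from h import *
plan((.47,.105,.173),-82.4)
```

```text
t 8.5 pos [0.5332 0.1984 0.1769] F [-0.1  0.4 -0.1] open 0.007
jawdeg -82.58 q6 1.62 travel units cur [0.249 0.012 0.281] in goal frame [0.25  0.013 0.281] rot units [-0.003 -0.006 -0.009]
```

>>> {"method": "arm_command", "body": {"steps": [{"hand":0,"travel":[0.09,0.01,0.06],"rotation":[0,0,0]},{"hand":0,"travel":[0.07,0,0.06],"rotation":[0,0,0]},{"hand":0,"travel":[0.05,0,0.06],"rotation":[0,0,0]}]}}

```text
time: 8.88
eef_pos: [0.4793, 0.1338, 0.1708]
tcp_rot: [-0.04, 0.707, -0.705, 0.047]
contact_force: [2.7, 1.3, 0.1]
opening: -0.003
```

Run:
```python
from h import *
plan((.47,.105,.173),-82.4)
```

```text
t 8.88 pos [0.4793 0.1338 0.1708] F [2.7 1.3 0.1] open -0.003
jawdeg -82.96 q6 1.51 travel units cur [ 0.043 -0.008  0.092] in goal frame [ 0.044 -0.007  0.091] rot units [ 0.004 -0.019 -0.018]
```

>>> {"method": "arm_command", "body": {"steps": [{"hand":0,"travel":[0.03,-0.006,0.05],"rotation":[0,-0.015,-0.015]},{"hand":0,"travel":[0.01,0,0.025],"rotation":[0,0,0]}]}}

```text
time: 9.12
eef_pos: [0.4708, 0.1075, 0.1728]
tcp_rot: [-0.042, 0.707, -0.704, 0.046]
contact_force: [2.0, 2.2, 0.0]
opening: 0.002
```

Run:
```python
from h import *
plan((.47,.105,.173),-82.4)
```

```text
t 9.12 pos [0.4708 0.1075 0.1728] F [2.  2.2 0. ] open 0.002
jawdeg -82.87 q6 1.46 travel units cur [ 0.004 -0.001  0.008] in goal frame [ 0.004 -0.001  0.008] rot units [ 0.008 -0.016 -0.01 ]
```

>>> {"method": "arm_command", "body": {"steps": [{"hand":0,"travel":[0,0,0.012],"rotation":[0,0,0]}]}}

```text
time: 9.25
eef_pos: [0.471, 0.1067, 0.173]
tcp_rot: [-0.04, 0.712, -0.7, 0.044]
contact_force: [-1.4, 22.8, 1.4]
opening: -0.0
```

>>> {"method": "arm_command", "body": {"steps": [{"hand":0,"travel":[0,0,0.01],"rotation":[0,0,0]}]}}

```text
time: 9.38
eef_pos: [0.4711, 0.1069, 0.1731]
tcp_rot: [-0.039, 0.715, -0.696, 0.042]
contact_force: [-1.6, 14.2, 2.6]
opening: -0.003
```

>>> {"method": "arm_command", "body": {"steps": [{"hand":0,"travel":[0,0,0.01],"rotation":[0,0,0]}]}}

```text
time: 9.5
eef_pos: [0.4711, 0.1069, 0.1732]
tcp_rot: [-0.038, 0.719, -0.693, 0.041]
contact_force: [-1.8, 13.0, 2.1]
opening: 0.001
```

>>> {"method": "arm_command", "body": {"steps": [{"hand":0,"travel":[0,0,-0.06],"rotation":[0,0,0]},{"hand":0,"travel":[0,-0.15,-0.1],"rotation":[0,0,0]},{"hand":0,"travel":[0,-0.15,-0.1],"rotation":[0,0,0]}]}}

```text
time: 9.88
eef_pos: [0.4603, 0.1798, 0.2626]
tcp_rot: [-0.04, 0.718, -0.694, 0.034]
contact_force: [0.4, -0.1, 0.5]
opening: 0.002
```

Run:
```python
from h import *
plan((.47,.33,.25),-112)
```

```text
t 9.88 pos [0.4603 0.1798 0.2626] F [ 0.4 -0.1  0.5] open 0.002
jawdeg -84.0 q6 1.61 travel units cur [-0.085  0.058 -0.493] in goal frame [ 0.158  0.042 -0.476] rot units [0.062 0.934 0.03 ]
```

>>> {"method": "arm_command", "body": {"steps": [{"hand":0.6,"travel":[-0.02,0.01,-0.16],"rotation":[0.03,0.32,0.02]},{"hand":1,"travel":[0.01,0.01,-0.16],"rotation":[0.02,0.31,0.01]},{"hand":1,"travel":[0.03,0,-0.15],"rotation":[0,0.29,0]},{"hand":1,"travel":[0,0,0],"rotation":[0,0,0]}]}}

```text
time: 10.38
eef_pos: [0.4666, 0.325, 0.2646]
tcp_rot: [0.143, 0.696, -0.691, -0.134]
contact_force: [0.2, -0.3, -0.8]
opening: 0.846
```

Run:
```python
from h import *
plan((.5165,.3865,.25),-112)
s=ctrl.get_state(); im,d=ctrl.read_camera('wrist'); cv2.imwrite('pics/w5raw.png',im)
for a,b in [(-.03,-.017),(-.03,.017),(.03,.017),(.03,-.017)]:
    t=np.radians(158.0); P=[.5165+np.cos(t)*a-np.sin(t)*b,.3865+np.sin(t)*a+np.cos(t)*b,.064]
    uv=wproj(P,s['eef_pos'],s['tcp_rot'])[0]; print(uv.round(1)); cv2.circle(im,tuple(int(round(v)) for v in uv),3,(0,0,255),1)
cv2.imwrite('pics/w5.png',im); np.savez('pics/w5.npz',p=s['eef_pos'],q=s['tcp_rot'])
```

```text
t 10.38 pos [0.4666 0.325  0.2646] F [ 0.2 -0.3 -0.8] open 0.846
jawdeg -112.53 q6 2.39 travel units cur [-0.075  0.052 -0.252] in goal frame [-0.077  0.049 -0.252] rot units [ 0.019 -0.018 -0.02 ]
[235.  137.6]
[266.3 136.3]
[268.9 192.2]
[238.7 192.5]
```

View pics/w5.png

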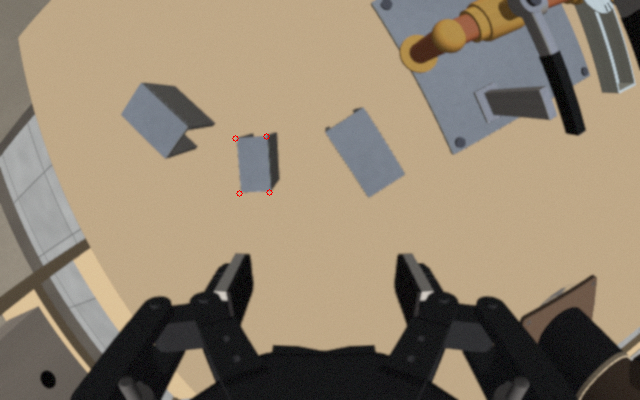

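>>> {"method": "arm_command", "body": {"steps": [{"hand":1,"travel":[-0.04,0,-0.125],"rotation":[0.01,-0.01,-0.01]},{"hand":1,"travel":[-0.03,0.1,-0.11],"rotation":[0,0,0]},{"hand":1,"travel":[0,0.1,0],"rotation":[0,0,0]}]}}

```text
time: 10.8
eef_pos: [0.5171, 0.3783, 0.2061]
tcp_rot: [0.141, 0.695, -0.693, -0.133]
contact_force: [-1.3, -1.1, 0.0]
opening: 0.992
```

Run:
```python
from h import *
plan((.5165,.3865,.045),-112)
```

```text
t 10.8 pos [0.5171 0.3783 0.2061] F [-1.3 -1.1  0. ] open 0.992
jawdeg -112.35 q6 2.44 travel units cur [ 0.018  0.537 -0.022] in goal frame [ 0.012  0.537 -0.025] rot units [ 0.009 -0.012 -0.018]
```

>>> {"method": "arm_command", "body": {"steps": [{"hand":1,"travel":[0.006,0.12,-0.02],"rotation":[0.009,-0.01,-0.015]},{"hand":1,"travel":[0,0.1,0],"rotation":[0,0,0]}]}}

```text
time: 11.05
eef_pos: [0.5199, 0.3811, 0.1378]
tcp_rot: [-0.136, -0.693, 0.695, 0.135]
contact_force: [0.1, 0.1, -0.4]
opening: 1.002
```

Run:
```python
from h import *
plan((.5165,.3865,.045),-112)
s=ctrl.get_state(); im,d=ctrl.read_camera('wrist'); cv2.imwrite('pics/w6.png',im)
```

```text
t 11.05 pos [0.5199 0.3811 0.1378] F [ 0.1  0.1 -0.4] open 1.002
jawdeg -112.14 q6 2.44 travel units cur [ 0.018  0.309 -0.013] in goal frame [ 0.017  0.309 -0.013] rot units [-0.004 -0.005 -0.004]
```

View pics/w6.png

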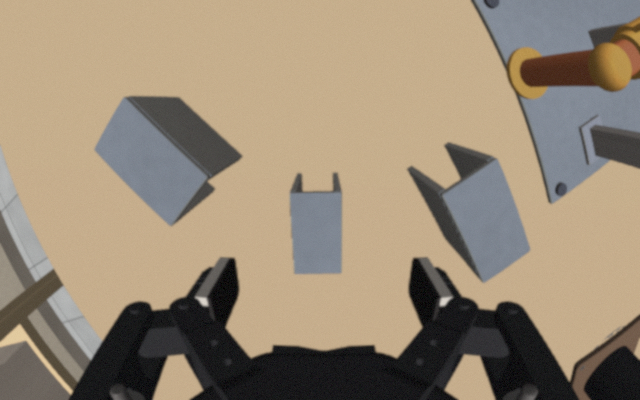

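The channel's top face spans (291–342, 192–272), aligned with the jaws and nearly centred. Descending.

>>> {"method": "arm_command", "body": {"steps": [{"hand":1,"travel":[0.015,0.15,-0.012],"rotation":[-0.003,-0.004,-0.003]},{"hand":1,"travel":[0,0.09,0],"rotation":[0,0,0]}]}}

```text
time: 11.35
eef_pos: [0.5168, 0.3816, 0.0616]
tcp_rot: [-0.135, -0.692, 0.696, 0.137]
contact_force: [0.3, -0.4, -0.0]
opening: 1.004
```

Run:
```python
from h import *
plan((.5165,.3865,.045),-112)
```

```text
t 11.35 pos [0.5168 0.3816 0.0616] F [ 0.3 -0.4 -0. ] open 1.004
jawdeg -112.16 q6 2.44 travel units cur [ 0.007  0.055 -0.015] in goal frame [ 0.007  0.055 -0.015] rot units [-0.01  -0.005  0.003]
```

>>> {"method": "arm_command", "body": {"steps": [{"hand":1,"travel":[0.006,0.055,-0.015],"rotation":[-0.01,-0.005,0]},{"hand":0.2,"travel":[0,0,0],"rotation":[0,0,0]}]}}

```text
time: 11.6
eef_pos: [0.5167, 0.384, 0.0431]
tcp_rot: [-0.134, -0.693, 0.695, 0.137]
contact_force: [0.2, 0.0, 0.7]
opening: 0.817
```

Run:
```python
from h import *
plan((.5165,.3865,.045),-112)
```

```text
t 11.6 pos [0.5167 0.384  0.0431] F [0.2 0.  0.7] open 0.817
jawdeg -112.1 q6 2.44 travel units cur [ 0.004 -0.006 -0.007] in goal frame [ 0.004 -0.006 -0.007] rot units [-0.007 -0.003  0.008]
```

>>> {"method": "arm_command", "body": {"grip_force": 40, "steps": [{"hand":0.1,"travel":[0,0,0],"rotation":[0,0,0]},{"hand":0.1,"travel":[0,0,0],"rotation":[0,0,0]},{"hand":0.1,"travel":[0,0,0],"rotation":[0,0,0]}]}}

```text
time: 11.98
eef_pos: [0.5192, 0.3849, 0.0473]
tcp_rot: [0.136, 0.695, -0.693, -0.135]
contact_force: [0.1, 0.4, -1.6]
opening: 0.392
```

Run:
```python
from h import *
plan((.5165,.3865,.045),-112)
s=ctrl.get_state(); im,d=ctrl.read_camera('wrist'); cv2.imwrite('pics/w7.png',im)
```

```text
t 11.97 pos [0.5192 0.3849 0.0473] F [ 0.1  0.4 -1.6] open 0.392
jawdeg -112.1 q6 2.44 travel units cur [ 0.01   0.008 -0.002] in goal frame [ 0.01   0.008 -0.002] rot units [ 0.003 -0.003 -0.   ]
```

View pics/w7.png

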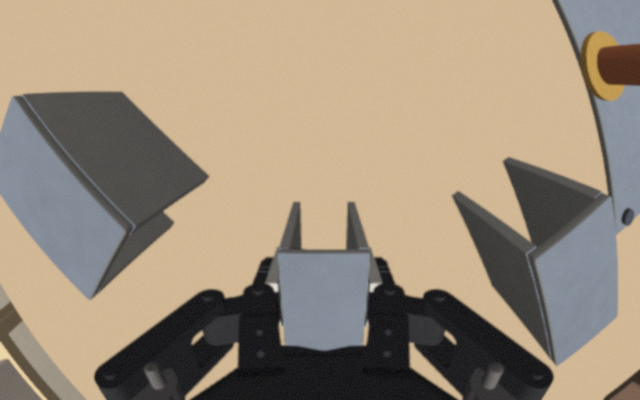

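>>> {"method": "arm_command", "body": {"steps": [{"hand":0.1,"travel":[0,-0.15,0],"rotation":[0,0,0]},{"hand":0.1,"travel":[0,-0.2,0],"rotation":[0,0,0]},{"hand":0.1,"travel":[0,-0.2,0],"rotation":[0,0,0]},{"hand":0.1,"travel":[0,-0.15,0.1],"rotation":[0,-0.3,0]}]}}

```text
time: 12.52
eef_pos: [0.505, 0.356, 0.2569]
tcp_rot: [-0.075, -0.701, 0.705, 0.082]
contact_force: [0.3, 0.1, -1.4]
opening: 0.395
```

Run:
```python
from h import *
plan((.482,.0865,.27),-82.4)
```

```text
t 12.53 pos [0.505  0.356  0.2569] F [ 0.3  0.1 -1.4] open 0.395
jawdeg -102.74 q6 2.24 travel units cur [-0.123 -0.039  0.894] in goal frame [ 0.195 -0.044  0.88 ] rot units [-0.01  -0.678  0.02 ]
```

>>> {"method": "arm_command", "body": {"steps": [{"hand":0.1,"travel":[-0.024,-0.03,0.165],"rotation":[0,-0.25,0.01]},{"hand":0.1,"travel":[0,-0.01,0.165],"rotation":[0,-0.25,0.01]},{"hand":0.1,"travel":[0.02,0,0.165],"rotation":[0,-0.15,0]},{"hand":0.1,"travel":[0.02,0,0.16],"rotation":[0,0,0]}]}}

```text
time: 13.02
eef_pos: [0.494, 0.1562, 0.2779]
tcp_rot: [0.043, -0.704, 0.706, -0.053]
contact_force: [-0.0, -0.7, -1.5]
opening: 0.391
```

Run:
```python
from h import *
plan((.482,.0865,.27),-82.4)
```

```text
t 13.03 pos [0.494  0.1562 0.2779] F [-0.  -0.7 -1.5] open 0.391
jawdeg -82.16 q6 1.55 travel units cur [0.072 0.026 0.224] in goal frame [0.07  0.026 0.225] rot units [-0.007  0.008 -0.026]
```

>>> {"method": "arm_command", "body": {"steps": [{"hand":0.1,"travel":[0.03,0.01,0.12],"rotation":[-0.007,0.008,-0.02]},{"hand":0.1,"travel":[0.03,0.01,0.08],"rotation":[0,0,0]},{"hand":0.1,"travel":[0,0,0],"rotation":[0,0,0]}]}}

```text
time: 13.4
eef_pos: [0.483, 0.0898, 0.2723]
tcp_rot: [0.044, -0.706, 0.706, -0.047]
contact_force: [0.3, 1.0, -0.4]
opening: 0.389
```

Run:
```python
from ov import *
plan((.482,.0865,.27),-82.4)
s=ctrl.get_state(); im,d=ctrl.read_camera('wrist'); cv2.imwrite('pics/w8raw.png',im)
p,q=s['eef_pos'],s['tcp_rot']; np.savez('pics/w8.npz',p=p,q=q)
for r in (0,.06,.125):
  for dy in (-.006,.006):
    uv=wproj(m2w((-r,.1+dy,.169))[0],p,q)[0]; print(r,dy,uv.round(1)); cv2.circle(im,tuple(int(round(v)) for v in uv),2,(0,0,255),-1)
cv2.imwrite('pics/w8.png',im)
im,d=ctrl.read_camera('top'); cv2.imwrite('pics/t8.png',im); im,d=ctrl.read_camera('scene'); cv2.imwrite('pics/s8.png',cv2.resize(im[50:270,220:420],None,fx=2.7,fy=2.7))
```

```text
t 13.4 pos [0.483  0.0898 0.2723] F [ 0.3  1.  -0.4] open 0.389
jawdeg -82.67 q6 1.42 travel units cur [0.005 0.008 0.01 ] in goal frame [0.005 0.008 0.01 ] rot units [-0.001 -0.009 -0.008]
0 -0.006 [331.7  88. ]
0 0.006 [314.5  88.1]
0.06 -0.006 [331.8 171.4]
0.06 0.006 [315.2 171.5]
0.125 -0.006 [331.5 252.5]
0.125 0.006 [316.3 252.6]
```

View pics/w8.png

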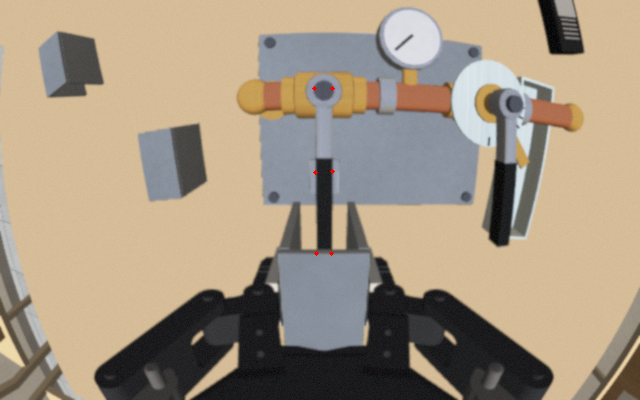

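View pics/s8.png

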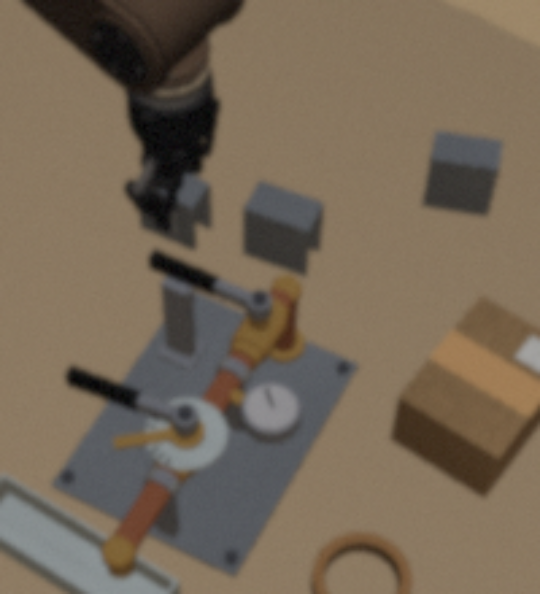

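The wrist picture shows the shut lever at u≈324, midway between the channel legs (297 and 352) and square to them. Lowering in stages.

>>> {"method": "arm_command", "body": {"steps": [{"hand":0.1,"travel":[0.004,0.1,0],"rotation":[0,-0.005,-0.006]},{"hand":0.1,"travel":[0,0.04,0],"rotation":[0,0,0]}]}}

```text
time: 13.8
eef_pos: [0.4838, 0.0935, 0.2316]
tcp_rot: [-0.046, 0.706, -0.705, 0.05]
contact_force: [-0.6, -0.1, -1.6]
opening: 0.392
```

Run:
```python
from ov import *
plan((.482,.0895,.157),-82.4)
s=ctrl.get_state(); im,d=ctrl.read_camera('wrist'); cv2.imwrite('pics/w9.png',im)
```

```text
t 13.8 pos [0.4838 0.0935 0.2316] F [-0.6 -0.1 -1.6] open 0.392
jawdeg -82.17 q6 1.42 travel units cur [0.009 0.249 0.012] in goal frame [0.008 0.249 0.012] rot units [-0.     0.008 -0.012]
```

View pics/w9.png

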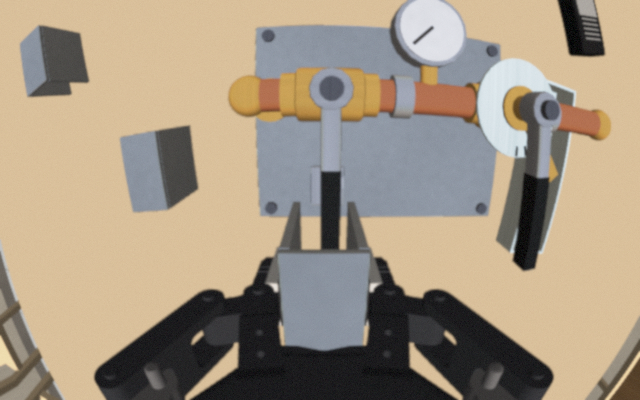

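>>> {"method": "arm_command", "body": {"steps": [{"hand":0.1,"travel":[0.006,0.02,0.012],"rotation":[0,0.006,-0.012]}]}}

```text
time: 13.98
eef_pos: [0.4832, 0.0901, 0.2258]
tcp_rot: [0.047, -0.705, 0.706, -0.048]
contact_force: [1.2, 0.0, -1.2]
opening: 0.392
```

Run:
```python
from ov import *
plan((.482,.0895,.157),-82.4)
```

```text
t 13.97 pos [0.4832 0.0901 0.2258] F [ 1.2  0.  -1.2] open 0.392
jawdeg -82.29 q6 1.41 travel units cur [0.004 0.229 0.002] in goal frame [0.004 0.229 0.002] rot units [-0.     0.004 -0.002]
```

>>> {"method": "arm_command", "body": {"steps": [{"hand":0.1,"travel":[0,0,0],"rotation":[0,0,0]}]}}

```text
time: 14.1
eef_pos: [0.4831, 0.0902, 0.2256]
tcp_rot: [0.048, -0.705, 0.706, -0.048]
contact_force: [-0.5, 0.9, -1.4]
opening: 0.393
```

Run:
```python
from ov import *
plan((.482,.0895,.157),-82.4)
s=ctrl.get_state(); im,d=ctrl.read_camera('wrist'); cv2.imwrite('pics/w10.png',im)
```

```text
t 14.1 pos [0.4831 0.0902 0.2256] F [-0.5  0.9 -1.4] open 0.393
jawdeg -82.28 q6 1.41 travel units cur [0.004 0.229 0.002] in goal frame [0.004 0.229 0.002] rot units [-0.     0.004 -0.001]
```

View pics/w10.png

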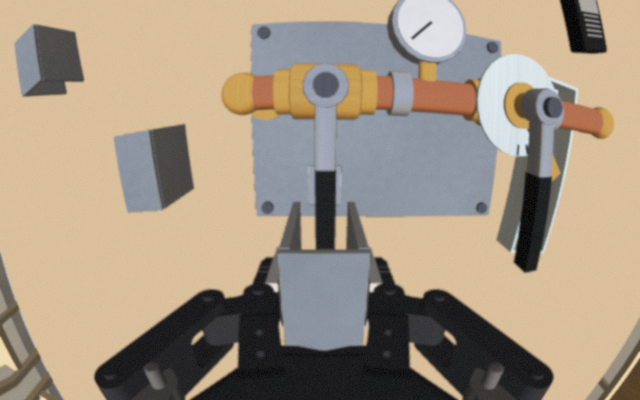

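>>> {"method": "arm_command", "body": {"steps": [{"hand":0.1,"travel":[0.002,0.08,0.002],"rotation":[0,0.003,0]}]}}

```text
time: 14.28
eef_pos: [0.4853, 0.0895, 0.2052]
tcp_rot: [0.044, -0.705, 0.706, -0.05]
contact_force: [-0.5, -0.1, -0.7]
opening: 0.392
```

Run:
```python
from ov import *
plan((.482,.0895,.157),-82.4)
```

```text
t 14.28 pos [0.4853 0.0895 0.2052] F [-0.5 -0.1 -0.7] open 0.392
jawdeg -82.37 q6 1.41 travel units cur [ 0.012  0.161 -0.002] in goal frame [ 0.011  0.161 -0.001] rot units [-0.002  0.001 -0.017]
```

>>> {"method": "arm_command", "body": {"steps": [{"hand":0.1,"travel":[0.008,0.06,0],"rotation":[0,0,-0.015]}]}}

```text
time: 14.4
eef_pos: [0.4832, 0.0892, 0.187]
tcp_rot: [0.046, -0.705, 0.706, -0.048]
contact_force: [-0.3, -0.5, -1.4]
opening: 0.391
```

Run:
```python
from ov import *
plan((.482,.0895,.157),-82.4)
```

```text
t 14.4 pos [0.4832 0.0892 0.187 ] F [-0.3 -0.5 -1.4] open 0.391
jawdeg -82.38 q6 1.41 travel units cur [ 0.004  0.1   -0.002] in goal frame [ 0.004  0.1   -0.002] rot units [-0.003  0.001 -0.003]
```

>>> {"method": "arm_command", "body": {"steps": [{"hand":0.1,"travel":[0.003,0.05,0],"rotation":[0,0,0]}]}}

```text
time: 14.52
eef_pos: [0.4826, 0.089, 0.1716]
tcp_rot: [0.046, -0.705, 0.706, -0.048]
contact_force: [-1.7, -0.1, -1.5]
opening: 0.395
```

Run:
```python
from ov import *
plan((.482,.0895,.157),-82.4)
s=ctrl.get_state(); im,d=ctrl.read_camera('wrist'); cv2.imwrite('pics/w11.png',im)
```

```text
t 14.53 pos [0.4826 0.089  0.1716] F [-1.7 -0.1 -1.5] open 0.395
jawdeg -82.39 q6 1.41 travel units cur [ 0.002  0.049 -0.002] in goal frame [ 0.002  0.049 -0.002] rot units [-0.003  0.    -0.004]
```

View pics/w11.png

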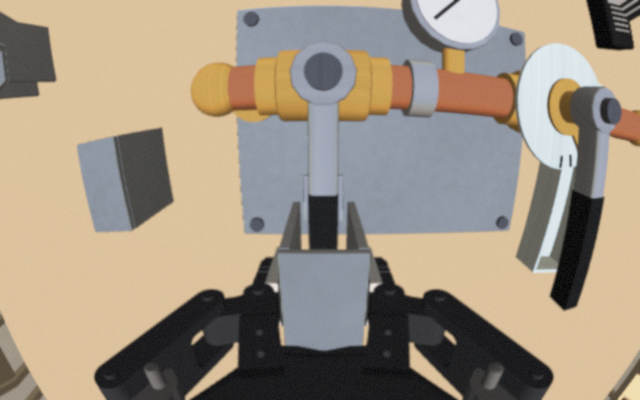

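>>> {"method": "arm_command", "body": {"steps": [{"hand":0.1,"travel":[0.001,0.03,-0.001],"rotation":[0,0,0]}]}}

```text
time: 14.7
eef_pos: [0.4812, 0.0892, 0.1603]
tcp_rot: [0.047, -0.705, 0.706, -0.047]
contact_force: [0.1, -0.1, -2.0]
opening: 0.393
```

>>> {"method": "arm_command", "body": {"steps": [{"hand":0.1,"travel":[0,0.012,0],"rotation":[0,0,0]}]}}

```text
time: 14.82
eef_pos: [0.4808, 0.0893, 0.156]
tcp_rot: [0.048, -0.705, 0.706, -0.046]
contact_force: [-4.7, -0.0, 5.3]
opening: 0.393
```

>>> {"method": "arm_command", "body": {"steps": [{"hand":0.1,"travel":[0,0.008,0],"rotation":[0,0,0]}]}}

```text
time: 14.95
eef_pos: [0.4809, 0.0892, 0.1558]
tcp_rot: [0.048, -0.705, 0.706, -0.046]
contact_force: [-11.9, -0.9, 18.6]
opening: 0.395
```

The roof is in contact at z = 0.156, as predicted. Releasing.

>>> {"method": "arm_command", "body": {"steps": [{"hand":0.7,"travel":[0,-0.004,0],"rotation":[0,0,0]},{"hand":0.7,"travel":[0,0,0],"rotation":[0,0,0]},{"hand":0.7,"travel":[0,0,0],"rotation":[0,0,0]}]}}

```text
time: 15.32
eef_pos: [0.4826, 0.0892, 0.1591]
tcp_rot: [0.047, -0.705, 0.706, -0.047]
contact_force: [0.4, 0.1, -0.2]
opening: 0.701
```

Run:
```python
from ov import *
plan((.482,.0895,.25),-82.4)
```

```text
t 15.32 pos [0.4826 0.0892 0.1591] F [ 0.4  0.1 -0.2] open 0.701
jawdeg -82.37 q6 1.41 travel units cur [ 0.002 -0.303 -0.001] in goal frame [ 0.002 -0.303 -0.001] rot units [-0.003  0.001 -0.002]
```

>>> {"method": "arm_command", "body": {"steps": [{"hand":0.7,"travel":[0.002,-0.1,0],"rotation":[0,0,0]},{"hand":0.7,"travel":[0,-0.15,0],"rotation":[0,0,0]},{"hand":0.3,"travel":[0,-0.08,0],"rotation":[0,0,0]},{"hand":0,"travel":[0,-0.02,0],"rotation":[0,0,0]}]}}

```text
time: 15.82
eef_pos: [0.4813, 0.0893, 0.2653]
tcp_rot: [0.048, -0.705, 0.706, -0.046]
contact_force: [-0.7, 1.3, -0.5]
opening: 0.282
```

Run:
```python
from ov import *
plan((.47,-.03,.27),-82.4)
im,d=ctrl.read_camera('wrist'); cv2.imwrite('pics/w12.png',im)
im,d=ctrl.read_camera('scene'); cv2.imwrite('pics/s12.png',cv2.resize(im[100:300,220:420],None,fx=2.9,fy=2.9))
P,_,_=cloud('scene',d)
s=(P[:,2]>.168)&(P[:,2]<.19)&(abs(P[:,0]-.48)<.05)&(abs(P[:,1]-.087)<.03); print(len(P[s]),np.percentile(P[s],[5,50,95],axis=0))
```

```text
t 15.82 pos [0.4813 0.0893 0.2653] F [-0.7  1.3 -0.5] open 0.282
jawdeg -82.38 q6 1.41 travel units cur [ 0.09  -0.015  0.389] in goal frame [ 0.09  -0.016  0.389] rot units [-0.002  0.001  0.004]
269 [[0.45290002 0.06981993 0.16885573]
 [0.48374675 0.08718665 0.17285507]
 [0.51908943 0.10319241 0.17652078]]
```

View pics/w12.png

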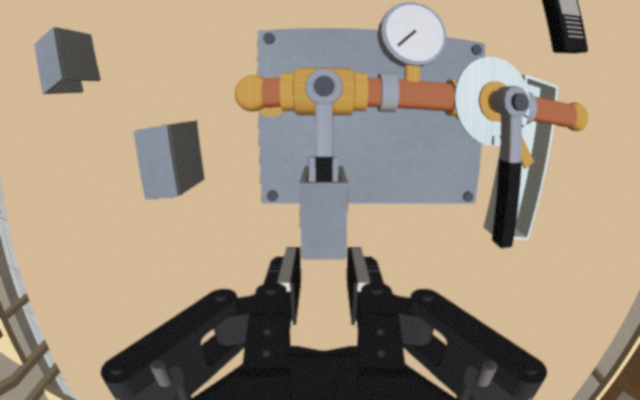

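View pics/s12.png

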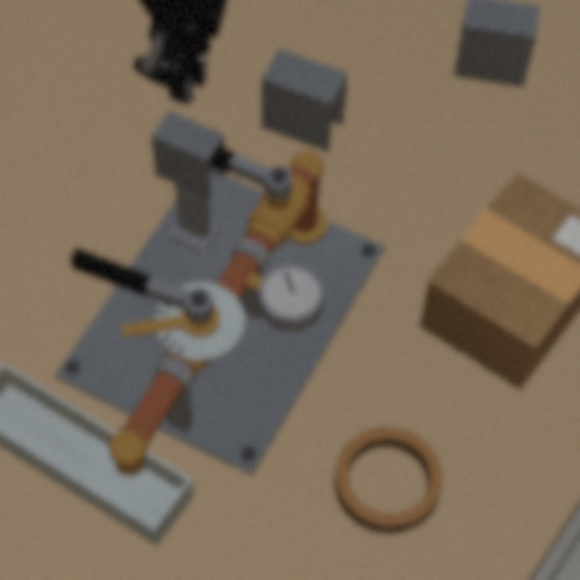

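The channel's top measures 0.173–0.177 m (expected 0.175), so it is seated. Next is the drain lever.

>>> {"method": "arm_command", "body": {"steps": [{"hand":0,"travel":[0.02,0,0.14],"rotation":[0,-0.32,0]},{"hand":0,"travel":[0.04,0,0.13],"rotation":[0,-0.32,0]},{"hand":0,"travel":[0.05,0,0.11],"rotation":[0,-0.32,0]},{"hand":0,"travel":[0,0.05,0],"rotation":[0,-0.3,0]}]}}

```text
time: 16.42
eef_pos: [0.4805, -0.0326, 0.2426]
tcp_rot: [-0.284, 0.651, -0.647, 0.277]
contact_force: [-0.2, 0.5, 0.2]
opening: 0.004
```

Run:
```python
from ov import *
plan((.487,-.036,.175),-44)
im,d=ctrl.read_camera('wrist'); cv2.imwrite('pics/w13.png',im)
```

```text
t 16.43 pos [ 0.4805 -0.0326  0.2426] F [-0.2  0.5  0.2] open 0.004
jawdeg -43.23 q6 0.48 travel units cur [-0.008  0.225  0.026] in goal frame [-0.007  0.225  0.023] rot units [0.017 0.026 0.015]
```

View pics/w13.png

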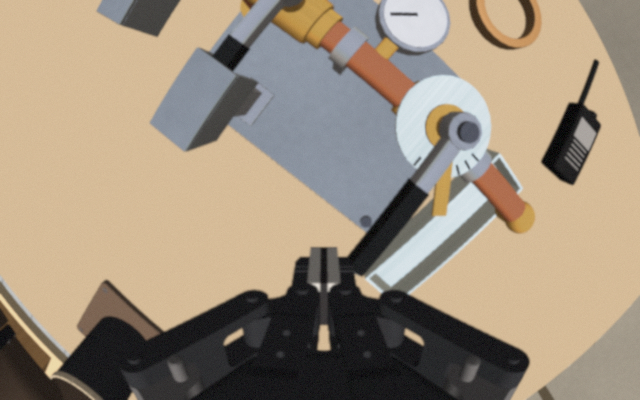

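>>> {"method": "arm_command", "body": {"steps": [{"hand":0,"travel":[-0.006,0.12,0.02],"rotation":[0.015,0.02,0.012]},{"hand":0,"travel":[0,0.09,0],"rotation":[0,0,0]}]}}

```text
time: 16.73
eef_pos: [0.4832, -0.0341, 0.1736]
tcp_rot: [-0.279, 0.652, -0.649, 0.275]
contact_force: [-0.2, 0.5, -0.6]
opening: -0.001
```

Run:
```python
from ov import *
plan((.487,-.036,.174),-44)
plan((.509,-.1063,.174),-44)
```

```text
t 16.73 pos [ 0.4832 -0.0341  0.1736] F [-0.2  0.5 -0.6] open -0.001
jawdeg -43.89 q6 0.49 travel units cur [-0.004 -0.001  0.013] in goal frame [-0.004 -0.001  0.013] rot units [0.013 0.004 0.008]
t 16.73 pos [ 0.4832 -0.0341  0.1736] F [-0.2  0.5 -0.6] open -0.001
jawdeg -43.89 q6 0.49 travel units cur [ 0.114 -0.002  0.229] in goal frame [ 0.113 -0.001  0.229] rot units [0.013 0.004 0.008]
```

>>> {"method": "arm_command", "body": {"steps": [{"hand":0,"travel":[0.045,0,0.055],"rotation":[0.01,0,0.006]},{"hand":0,"travel":[0.03,0,0.055],"rotation":[0,0,0]},{"hand":0,"travel":[0.02,0,0.04],"rotation":[0,0,0]}]}}

```text
time: 17.1
eef_pos: [0.4927, -0.0839, 0.1671]
tcp_rot: [-0.279, 0.655, -0.647, 0.273]
contact_force: [0.1, 3.0, 0.9]
opening: 0.001
```

Run:
```python
from ov import *
plan((.509,-.1063,.174),-44)
im,d=ctrl.read_camera('wrist'); cv2.imwrite('pics/w14.png',im)
```

```text
t 17.1 pos [ 0.4927 -0.0839  0.1671] F [0.1 3.  0.9] open 0.001
jawdeg -44.07 q6 0.39 travel units cur [ 0.016 -0.024  0.091] in goal frame [ 0.016 -0.023  0.091] rot units [ 0.029 -0.002  0.007]
```

View pics/w14.png

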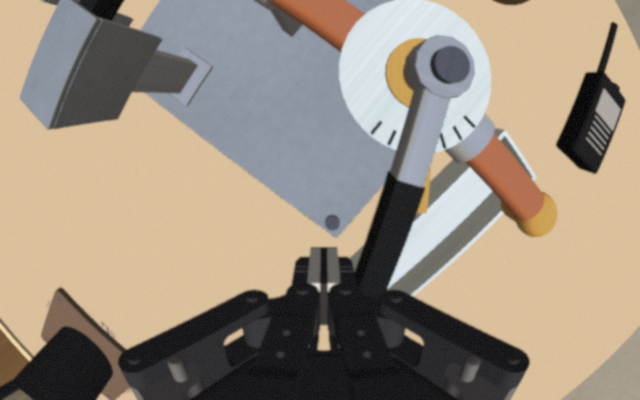

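The lever is now at about 20° and the pointer still shows to its right at (423,195). I'll go on in smaller steps and bring the height back up.

>>> {"method": "arm_command", "body": {"steps": [{"hand":0,"travel":[0.01,-0.022,0.035],"rotation":[0.025,0,0.006]},{"hand":0,"travel":[0.004,0,0.025],"rotation":[0,0,0]}]}}

```text
time: 17.4
eef_pos: [0.5028, -0.1013, 0.1734]
tcp_rot: [-0.277, 0.652, -0.651, 0.274]
contact_force: [-0.8, 2.9, 1.5]
opening: 0.004
```

Run:
```python
from ov import *
plan((.509,-.1063,.174),-44)
```

```text
t 17.4 pos [ 0.5028 -0.1013  0.1734] F [-0.8  2.9  1.5] open 0.004
jawdeg -44.12 q6 0.37 travel units cur [-0.002 -0.002  0.026] in goal frame [-0.002 -0.002  0.026] rot units [ 0.005 -0.004  0.005]
```

>>> {"method": "arm_command", "body": {"steps": [{"hand":0,"travel":[0,0,0.014],"rotation":[0,0,0]}]}}

```text
time: 17.52
eef_pos: [0.5058, -0.1047, 0.1735]
tcp_rot: [-0.277, 0.652, -0.651, 0.274]
contact_force: [-2.8, 0.2, -1.2]
opening: 0.0
```

Run:
```python
from ov import *
plan((.509,-.1063,.174),-44)
s=ctrl.get_state();im,d=ctrl.read_camera('wrist'); cv2.imwrite('pics/w15.png',im); np.savez('pics/w15.npz',p=s['eef_pos'],q=s['tcp_rot'])
```

```text
t 17.52 pos [ 0.5058 -0.1047  0.1735] F [-2.8  0.2 -1.2] open 0.0
jawdeg -44.12 q6 0.37 travel units cur [-0.004 -0.002  0.011] in goal frame [-0.004 -0.002  0.011] rot units [ 0.006 -0.004  0.007]
```

View pics/w15.png

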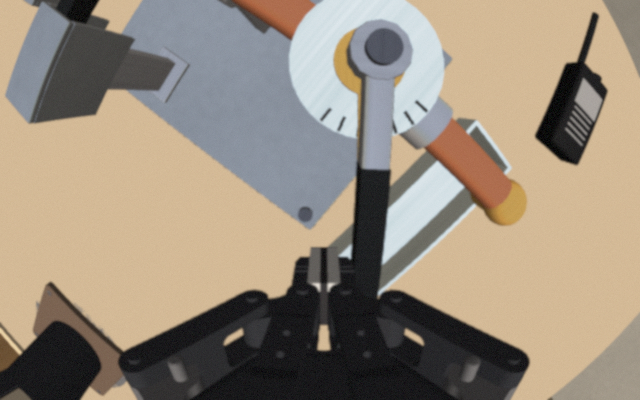

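>>> {"method": "arm_command", "body": {"steps": [{"hand":0,"travel":[0,0,-0.05],"rotation":[0,0,0]},{"hand":0,"travel":[0,-0.12,-0.02],"rotation":[0,0,0]},{"hand":0,"travel":[0,-0.15,0],"rotation":[0,0,0]},{"hand":0,"travel":[0,0,0],"rotation":[0,0,0]},{"hand":0,"travel":[0,0,0],"rotation":[0,0,0]}]}}

```text
time: 18.2
eef_pos: [0.4896, -0.0877, 0.2567]
tcp_rot: [0.277, -0.65, 0.652, -0.276]
contact_force: [0.6, 0.4, -1.1]
opening: 0.003
```

Run:
```python
from ov import *
plan((.509,-.1063,.174),-44)
s=ctrl.get_state();im,d=ctrl.read_camera('wrist'); cv2.imwrite('pics/w16.png',im); np.savez('pics/w16.npz',p=s['eef_pos'],q=s['tcp_rot'])
cv2.imwrite('pics/w16z.png',cv2.resize(im[20:290,200:500],None,fx=2.2,fy=2.2,interpolation=cv2.INTER_CUBIC))
for c in ('top','scene'):
    im,d=ctrl.read_camera(c); np.save(f'pics/{c}16d.npy',d); cv2.imwrite(f'pics/{c}16raw.png',im)
a=cv2.imread('pics/scene16raw.png');cv2.imwrite('pics/scene16.png',cv2.resize(a[160:280,220:340],None,fx=4.8,fy=4.8,interpolation=cv2.INTER_CUBIC))
a=cv2.imread('pics/top16raw.png');cv2.imwrite('pics/top16.png',cv2.resize(a[180:280,300:420],None,fx=5,fy=5,interpolation=cv2.INTER_CUBIC))
```

```text
t 18.2 pos [ 0.4896 -0.0877  0.2567] F [ 0.6  0.4 -1.1] open 0.003
jawdeg -44.03 q6 0.39 travel units cur [-0.001  0.276  0.089] in goal frame [-0.     0.276  0.09 ] rot units [-0.004 -0.001  0.005]
```

View pics/w16z.png

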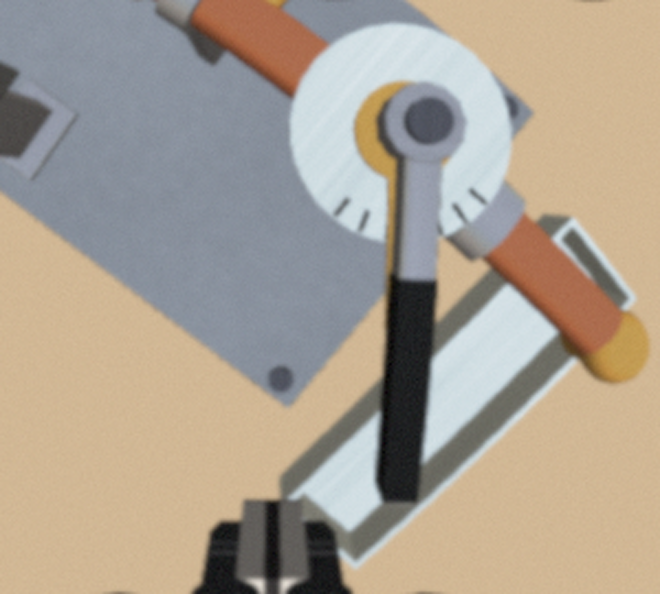

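View pics/scene16.png

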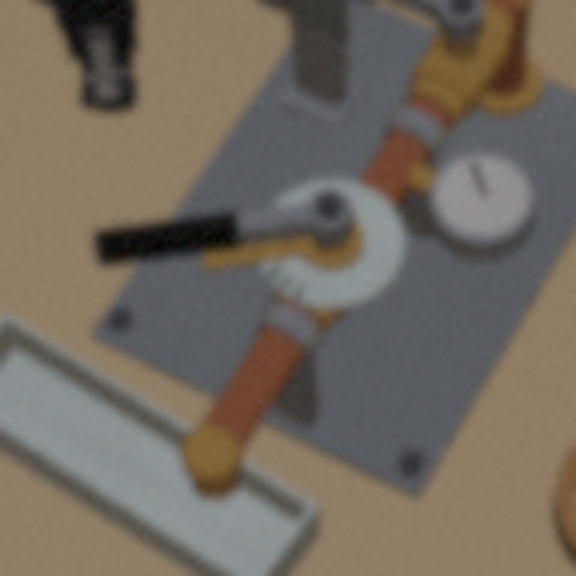

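View pics/top16.png

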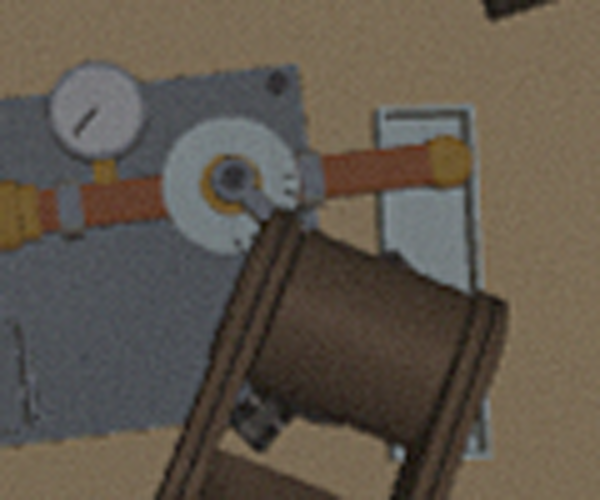

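```bash
cat > ovl.py <<'E'
from ov import *
from scipy.optimize import least_squares
def hubfit(p,q,uv,h=.176): return wplane(uv,p,q,h)[0][:2]
def poly(ax,ang,r0,r1,hw,h):
    a=np.radians(187.6+ang);d=np.array([np.cos(a),np.sin(a)]);n=np.array([-d[1],d[0]])
    return np.array([[*(ax+d*r+n*w),h] for r,w in [(r0,-hw),(r1,-hw),(r1,hw),(r0,hw)]])
def draw(im,P,p,q,off,sc,col):
    uv=(wproj(P,p,q)-off)*sc; cv2.polylines(im,[np.round(uv*16).astype(np.int32)],True,col,1,cv2.LINE_AA,4)
E
python3 - <<'E'
from ovl import *
w=np.load('pics/w16.npz');p,q=w['p'],w['q']
im=cv2.imread('pics/w16.png');off=np.array([300,20]);sc=4
Z=cv2.resize(im[20:160,300:490],None,fx=4,fy=4,interpolation=cv2.INTER_CUBIC)
hub=np.array([200+428/2.2,20+120/2.2]);ax=hubfit(p,q,hub); print('ax',ax)
def ang(uv,h): 
    v=wplane(uv,p,q,h)[0][:2]-ax; return np.hypot(*v),np.degrees(np.arctan2(v[1],v[0]))%360-187.6
print('lever tip',ang((383.2,247.3),.169))
draw(Z,poly(ax,38.5,.02,.07,.006,.138),p,q,off,sc,(0,0,255))
L=ang((383.2,247.3),.169)[1]
draw(Z,poly(ax,L,.02,.125,.006,.169),p,q,off,sc,(0,255,0))
cv2.imwrite('pics/ov16.png',Z)
w=np.load('pics/w4.npz');p4,q4=w['p'],w['q']
im=cv2.imread('pics/w4raw.png');off=np.array([370,50])
Z=cv2.resize(im[50:240,370:470],None,fx=3,fy=3,interpolation=cv2.INTER_CUBIC)
ax4=hubfit(p4,q4,(413.2,80.6));print('ax4',ax4)
for m in (36,38.5,41): draw(Z,poly(ax4,m,.02,.07,.006,.138),p4,q4,off,3,(0,0,255) if m==38.5 else (255,0,0))
draw(Z,poly(ax4,4.5,.02,.125,.006,.169),p4,q4,off,3,(0,255,0))
cv2.imwrite('pics/ov4.png',Z)
E
```

```text
ax [ 0.59199162 -0.04913083]
lever tip (np.float64(0.12210236169393521), np.float64(38.003503672157194))
ax4 [ 0.59104017 -0.04804886]
```

View pics/ov16.png

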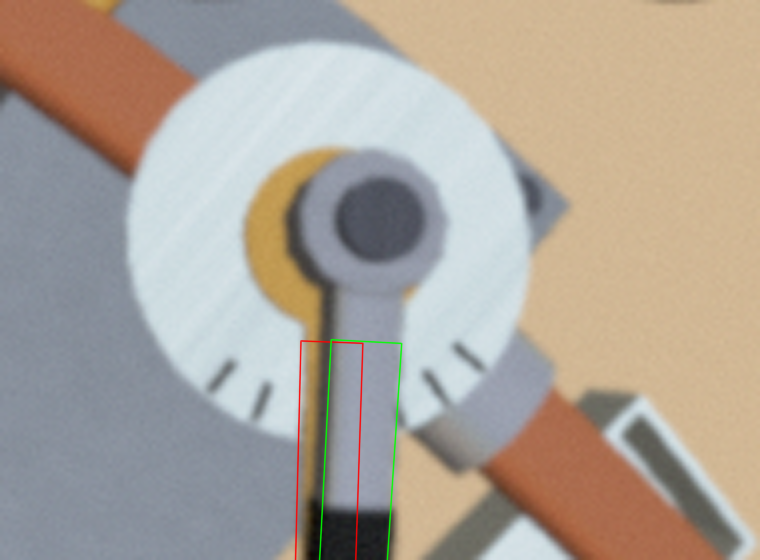

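View pics/ov4.png

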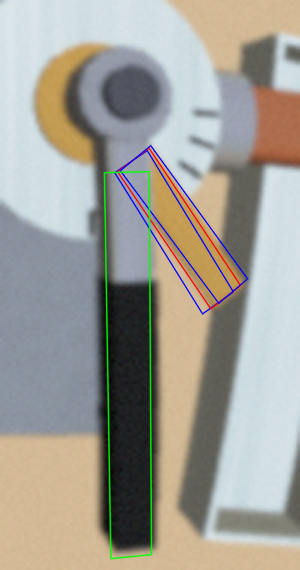

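```bash
cat > edge.py <<'E'
from ovl import *
def edge_dir(im,mask_fn,rows,ulim,h,p,q,side=1):
    pts=[]
    for v in rows:
        m=mask_fn(im[v,ulim[0]:ulim[1]].astype(float))  # soft 0..1
        idx=np.nonzero(m>.5)[0]
        if len(idx)<3: continue
        i=idx[-1] if side>0 else idx[0]
        j=i+side
        if j<0 or j>=len(m): continue
        f=(m[i]-.5)/(m[i]-m[j]+1e-9); pts.append((ulim[0]+i+side*f,v))
    W=wplane(np.array(pts),p,q,h)[:,:2].astype(np.float32)
    l=cv2.fitLine(W,cv2.DIST_HUBER,0,.001,.001).ravel(); 
    d=l[:2]; d=d if d[0]<0 else -d
    return len(pts),np.degrees(np.arctan2(d[1],d[0]))%360-187.6,l[2:],np.abs((W-l[2:])@np.array([-l[1],l[0]])).mean()
def gold(r): return np.clip(((r[:,2]-r[:,0])-40)/60,0,1)   # R-B
def dark(r): return np.clip((130-r.mean(1))/80,0,1)
E
python3 - <<'E'
from edge import *
w=np.load('pics/w4.npz');p,q=w['p'],w['q'];im=cv2.imread('pics/w4raw.png')
print(im[130,425:455].tolist()[::3]); print(im[200,395:430].tolist()[::3])
for v in range(110,150,6): print(v,''.join('#' if x>.5 else '.' for x in gold(im[v,410:470].astype(float))))
E
```

```text
[[117, 156, 182], [78, 146, 184], [84, 155, 195], [84, 157, 197], [84, 156, 196], [90, 158, 197], [114, 142, 161], [89, 97, 98], [89, 98, 97], [90, 97, 98]]
[[149, 186, 210], [148, 185, 210], [142, 177, 200], [41, 55, 64], [9, 12, 8], [34, 31, 31], [34, 36, 34], [37, 34, 32], [36, 33, 31], [83, 98, 111], [150, 187, 209], [149, 185, 210]]
110 ...........#######..........................................
116 ...........############.....................................
122 ............################................................
128 ...............#################............................
134 ...................################.........................
140 .......................################.....................
146 ...........................############.....................
```

Run:
```python
from edge import *
w=np.load('pics/w4.npz');p,q=w['p'],w['q'];im=cv2.imread('pics/w4raw.png')
gr=lambda r:np.clip(((r[:,2]-r[:,0])-20)/90,0,1)
gl=lambda r:np.clip(((r[:,2]-r[:,0])-62)/50,0,1)
print('mark R',edge_dir(im,gr,range(110,141),(421,455),.138,p,q,1))
print('mark L',edge_dir(im,gl,range(126,147),(421,456),.138,p,q,-1))
print('lever R',edge_dir(im,dark,range(150,226),(395,430),.169,p,q,1))
w=np.load('pics/w16.npz');p,q=w['p'],w['q'];im=cv2.imread('pics/w16.png')
for v in range(90,245,12): print(v,''.join('#' if x>.5 else '.' for x in dark(im[v,360:420].astype(float))),''.join('#' if x>.5 else '.' for x in gold(im[v,360:400].astype(float))))
print('lever16 R',edge_dir(im,dark,range(152,240),(365,408),.169,p,q,1))
print('mark16 L',edge_dir(im,gr,range(104,136),(370,385),.138,p,q,-1))
```

```text
mark R (31, np.float32(38.491623), array([ 0.56183314, -0.08913141], dtype=float32), np.float32(0.0006671682))
mark L (21, np.float32(38.73912), array([ 0.5500959 , -0.08380171], dtype=float32), np.float32(3.877259e-05))
lever R (76, np.float32(4.3283234), array([ 0.51289135, -0.07140298], dtype=float32), np.float32(5.6888766e-05))
90 ..................#####..................................... .....############.......................
102 ....................###..................................... .................###....................
114 ....................##...................................... .................##.....................
126 ...................###...................................... .................#......................
138 ...................##....................................... .................#......................
150 ................######################...................... ........................................
162 ................#####################....................... ........................................
174 ................######################...................... ........................................
186 ...............####################......................... ........................................
198 ............######################.......................... ........................................
210 .............####################........................... ........................................
222 .............###################............................ ........................................
234 ...........#####################............................ ........................................
lever16 R (88, np.float32(36.623337), array([ 0.5355203 , -0.11355966], dtype=float32), np.float32(0.00035480407))
mark16 L (6, np.float32(39.976288), array([ 0.57387537, -0.06088375], dtype=float32), np.float32(1.4295915e-05))
```

Run:
```python
from edge import *
dk=lambda r:np.clip((95-r.mean(1))/65,0,1)
w=np.load('pics/w16.npz');p,q=w['p'],w['q'];im=cv2.imread('pics/w16.png')
for rows in (range(152,240),range(152,195),range(195,240)): print('lever16 R',edge_dir(im,dk,rows,(365,412),.169,p,q,1))
w=np.load('pics/w4.npz');p,q=w['p'],w['q'];im=cv2.imread('pics/w4raw.png')
print('lever4',edge_dir(im,dk,range(150,226),(395,430),.169,p,q,1))
```

```text
lever16 R (88, np.float32(36.701035), array([ 0.5320267, -0.1164882], dtype=float32), np.float32(0.00022099701))
lever16 R (43, np.float32(36.502), array([ 0.5469442 , -0.10190381], dtype=float32), np.float32(0.00024028246))
lever16 R (45, np.float32(36.96364), array([ 0.5278419 , -0.12054697], dtype=float32), np.float32(0.0001904484))
lever4 (76, np.float32(4.249283), array([ 0.5099589 , -0.07147607], dtype=float32), np.float32(5.4181775e-05))
```

Two edge measurements agree: the lever is at about 36.8° and the pointer at about 38.6°. It needs roughly another 1.8°, which is about 3 mm at the contact point. I'll nudge it.

>>> {"method": "arm_command", "body": {"steps": [{"hand":0,"travel":[0,0.15,0.01],"rotation":[0,0,0]},{"hand":0,"travel":[0,0.1,0],"rotation":[0,0,0]}]}}

```text
time: 18.6
eef_pos: [0.493, -0.0907, 0.1808]
tcp_rot: [0.276, -0.649, 0.653, -0.276]
contact_force: [-0.1, -0.1, -0.4]
opening: -0.0
```

Run:
```python
from ov import *
plan((.5080,-.1069,.174),-44)
```

```text
t 18.6 pos [ 0.493  -0.0907  0.1808] F [-0.1 -0.1 -0.4] open -0.0
jawdeg -44.04 q6 0.39 travel units cur [0.004 0.023 0.073] in goal frame [0.004 0.023 0.073] rot units [-0.01  -0.001  0.002]
```

>>> {"method": "arm_command", "body": {"steps": [{"hand":0,"travel":[0.002,0.02,0.04],"rotation":[-0.008,0,0]},{"hand":0,"travel":[0,0,0.01],"rotation":[0,0,0]}]}}

```text
time: 18.85
eef_pos: [0.5021, -0.1016, 0.1713]
tcp_rot: [-0.278, 0.652, -0.65, 0.274]
contact_force: [0.5, 0.4, 0.1]
opening: -0.001
```

Run:
```python
from ov import *
plan((.5080,-.1069,.174),-44)
```

```text
t 18.85 pos [ 0.5021 -0.1016  0.1713] F [0.5 0.4 0.1] open -0.001
jawdeg -44.04 q6 0.37 travel units cur [-0.001 -0.009  0.026] in goal frame [-0.001 -0.009  0.026] rot units [ 0.011 -0.001  0.007]
```

>>> {"method": "arm_command", "body": {"steps": [{"hand":0,"travel":[0,-0.008,0.017],"rotation":[0.008,0,0.005]}]}}

```text
time: 18.98
eef_pos: [0.5064, -0.1055, 0.1743]
tcp_rot: [-0.276, 0.651, -0.651, 0.276]
contact_force: [-1.4, 0.6, -1.1]
opening: -0.003
```

Run:
```python
from ov import *
plan((.5080,-.1069,.174),-44)
```

```text
t 18.98 pos [ 0.5064 -0.1055  0.1743] F [-1.4  0.6 -1.1] open -0.003
jawdeg -44.05 q6 0.37 travel units cur [-0.001  0.001  0.007] in goal frame [-0.001  0.001  0.007] rot units [ 0.002 -0.002  0.002]
```

>>> {"method": "arm_command", "body": {"steps": [{"hand":0,"travel":[0,0,0.007],"rotation":[0,0,0]}]}}

```text
time: 19.1
eef_pos: [0.5081, -0.1072, 0.1751]
tcp_rot: [-0.276, 0.651, -0.651, 0.275]
contact_force: [-1.9, 0.7, -0.6]
opening: -0.0
```

>>> {"method": "arm_command", "body": {"steps": [{"hand":0,"travel":[0,0,-0.04],"rotation":[0,0,0]},{"hand":0,"travel":[0,-0.12,-0.04],"rotation":[0,0,0]},{"hand":0,"travel":[0,-0.15,0],"rotation":[0,0,0]},{"hand":0,"travel":[0,0,0],"rotation":[0,0,0]},{"hand":0,"travel":[0,0,0],"rotation":[0,0,0]}]}}

```text
time: 19.73
eef_pos: [0.4896, -0.0885, 0.2607]
tcp_rot: [0.275, -0.65, 0.652, -0.277]
contact_force: [0.4, 0.5, -0.9]
opening: 0.003
```

Run:
```python
from edge import *
plan((.45,-.03,.30),-82.4)
s=ctrl.get_state();im,d=ctrl.read_camera('wrist'); cv2.imwrite('pics/w17.png',im); p,q=s['eef_pos'],s['tcp_rot'];np.savez('pics/w17.npz',p=p,q=q)
cv2.imwrite('pics/w17z.png',cv2.resize(im[20:290,200:500],None,fx=2.2,fy=2.2,interpolation=cv2.INTER_CUBIC))
dk=lambda r:np.clip((95-r.mean(1))/65,0,1)
for rows in (range(155,240),range(155,195),range(195,235)): print('lever17 R',edge_dir(im,dk,rows,(365,412),.169,p,q,1))
```

```text
t 19.73 pos [ 0.4896 -0.0885  0.2607] F [ 0.4  0.5 -0.9] open 0.003
jawdeg -44.01 q6 0.39 travel units cur [-0.049 -0.132 -0.23 ] in goal frame [ 0.105 -0.131 -0.211] rot units [-0.007  1.28  -0.005]
lever17 R (85, np.float32(38.418488), array([ 0.5390438 , -0.11301123], dtype=float32), np.float32(0.00028314575))
lever17 R (40, np.float32(37.44568), array([ 0.5494156 , -0.10222436], dtype=float32), np.float32(0.0002518688))
lever17 R (40, np.float32(39.61331), array([ 0.5287152 , -0.12367886], dtype=float32), np.float32(0.00016667091))
```

View pics/w17z.png

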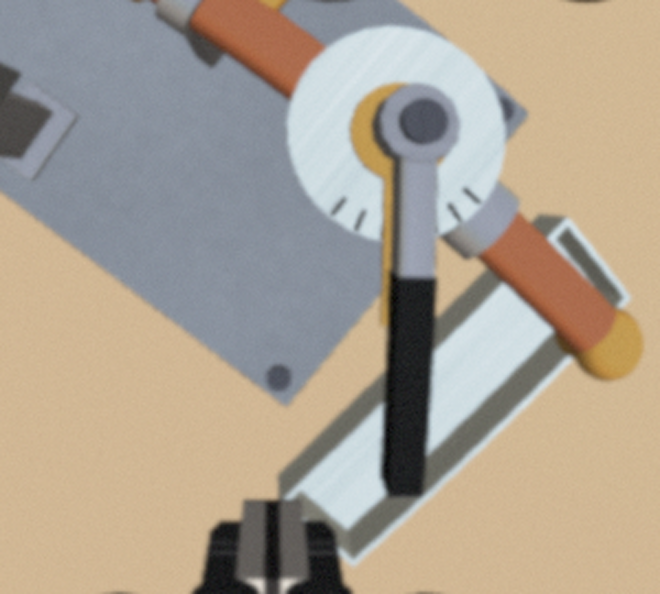

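>>> {"method": "arm_command", "body": {"steps": [{"hand":0,"travel":[0,-0.05,0.13],"rotation":[0,0,0]},{"hand":0,"travel":[0,0,0],"rotation":[0,0,0]},{"hand":0,"travel":[0,0,0],"rotation":[0,0,0]}]}}

```text
time: 20.15
eef_pos: [0.5162, -0.1148, 0.272]
tcp_rot: [-0.277, 0.652, -0.65, 0.276]
contact_force: [0.8, 0.9, -0.6]
opening: -0.0
```

Run:
```python
from edge import *
plan((.45,-.03,.30),-82.4)
s=ctrl.get_state();im,d=ctrl.read_camera('wrist'); cv2.imwrite('pics/w18.png',im); p,q=s['eef_pos'],s['tcp_rot'];np.savez('pics/w18.npz',p=p,q=q)
cv2.imwrite('pics/w18z.png',cv2.resize(im[20:270,220:440],None,fx=2.3,fy=2.3,interpolation=cv2.INTER_CUBIC))
```

```text
t 20.15 pos [ 0.5162 -0.1148  0.272 ] F [ 0.8  0.9 -0.6] open -0.0
jawdeg -43.99 q6 0.36 travel units cur [-0.05  -0.092 -0.355] in goal frame [ 0.181 -0.093 -0.309] rot units [0.005 1.28  0.003]
```

View pics/w18z.png

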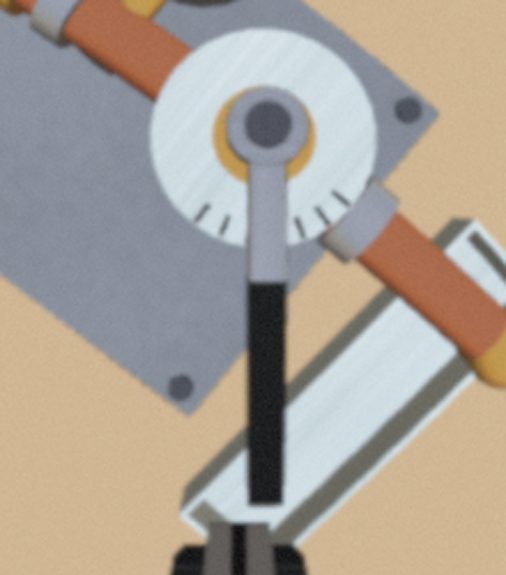

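>>> {"method": "arm_command", "body": {"steps": [{"hand":0,"travel":[0,0,0.12],"rotation":[0,0,0]},{"hand":0,"travel":[0,0,0],"rotation":[0,0,0]},{"hand":0,"travel":[0,0,0],"rotation":[0,0,0]}]}}

```text
time: 20.58
eef_pos: [0.5405, -0.138, 0.2695]
tcp_rot: [-0.279, 0.653, -0.649, 0.275]
contact_force: [0.2, -0.1, -0.6]
opening: 0.003
```

Run:
```python
from edge import *
plan((.45,-.03,.30),-82.4)
s=ctrl.get_state();im,d=ctrl.read_camera('wrist'); cv2.imwrite('pics/w19.png',im); p,q=s['eef_pos'],s['tcp_rot'];np.savez('pics/w19.npz',p=p,q=q)
cv2.imwrite('pics/w19z.png',cv2.resize(im[20:270,180:400],None,fx=2.3,fy=2.3,interpolation=cv2.INTER_CUBIC))
```

```text
t 20.57 pos [ 0.5405 -0.138   0.2695] F [ 0.2 -0.1 -0.6] open 0.003
jawdeg -43.89 q6 0.33 travel units cur [-0.05  -0.098 -0.468] in goal frame [ 0.251 -0.102 -0.397] rot units [0.012 1.284 0.008]
```

View pics/w19z.png

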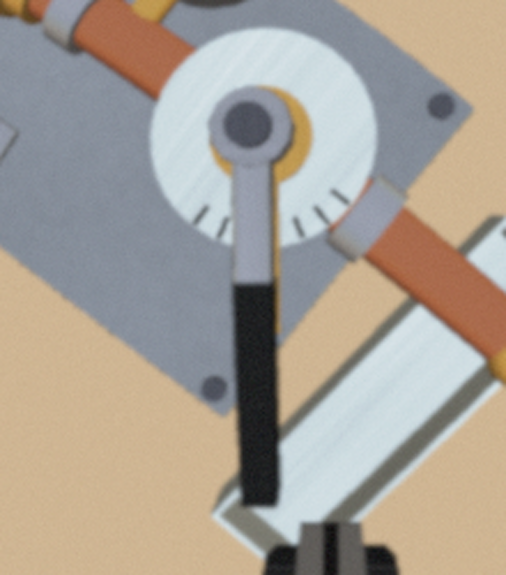

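Run:
```python
from edge import *
dk=lambda r:np.clip((95-r.mean(1))/65,0,1)
w=np.load('pics/w18.npz');p,q=w['p'],w['q'];im=cv2.imread('pics/w18.png')
a=edge_dir(im,dk,range(150,232),(315,352),.169,p,q,1);b=edge_dir(im,dk,range(150,232),(315,352),.169,p,q,-1);print('lever18',a[1],b[1],a[3],b[3])
w=np.load('pics/w19.npz');p,q=w['p'],w['q'];im=cv2.imread('pics/w19.png')
a=edge_dir(im,dk,range(150,232),(265,310),.169,p,q,-1);print('lever19 L',a[1],a[3])
gr=lambda r:np.clip(((r[:,2]-r[:,0])-25)/70,0,1)
for v in range(96,166,8): print(v,''.join('#' if x>.5 else '.' for x in gr(im[v,280:320].astype(float))))
for th in (25,40): print('mark19 R',edge_dir(im,lambda r:np.clip(((r[:,2]-r[:,0])-th)/70,0,1),range(105,158),(292,306),.138,p,q,1))
w=np.load('pics/w17.npz');p,q=w['p'],w['q'];im=cv2.imread('pics/w17.png')
print('mark17 L',edge_dir(im,gr,range(102,140),(366,384),.138,p,q,-1))
```

```text
lever18 38.253204 39.14798 0.00014985741 0.0001413169
lever19 L 38.82524 0.00011317379
96 ...................#######..............
104 ........................................
112 ........................................
120 ........................................
128 ....................#...................
136 ....................#...................
144 ........................................
152 ........................................
160 ......................................#.Traceback (most recent call last):
  File "<stdin>", line 9, in <module>
  File "edge.py", line 12, in edge_dir
    W=wplane(np.array(pts),p,q,h)[:,:2].astype(np.float32)
      ~~~~~~^^^^^^^^^^^^^^^^^^^^^
  File "h.py", line 21, in wplane
    o,r=wray(uv,pos,q);t=(h-o[2])/r[:,2];return o+r*t[:,None]
        ~~~~^^^^^^^^^^
  File "h.py", line 17, in wray
    d=(uv-[p['cx'],p['cy']])/p['fx'];r=np.linalg.norm(d,axis=1)+1e-9
       ~~^~~~~~~~~~~~~~~~~~
ValueError: operands could not be broadcast together with shapes (1,0) (2,)
```

The lever is at 38.7° and the pointer at 38.6°. In the overhead view the pointer is fully hidden under the lever. I'll retreat and do a last overall check.

>>> {"method": "arm_command", "body": {"steps": [{"hand":0,"travel":[0.05,-0.18,0],"rotation":[0,0,0]},{"hand":0,"travel":[0.1,-0.1,0],"rotation":[0,0,0]},{"hand":0,"travel":[0.1,0,0.05],"rotation":[0,0,0]},{"hand":0,"travel":[0.1,0,0.1],"rotation":[0,0,0]},{"hand":0,"travel":[0.1,0,0.1],"rotation":[0,0,0]},{"hand":0,"travel":[0.1,0,0.1],"rotation":[0,0,0]},{"hand":0,"travel":[0,0,0],"rotation":[0,0,0]},{"hand":0,"travel":[0,0,0],"rotation":[0,0,0]}]}}

```text
time: 21.62
eef_pos: [0.4985, -0.3283, 0.3558]
tcp_rot: [-0.281, 0.652, -0.647, 0.277]
contact_force: [0.7, 0.2, -0.2]
opening: -0.001
```

Run:
```python
from ov import *
plan((.45,-.03,.30),-82.4)
for c in ('top','scene'):
    im,d=ctrl.read_camera(c); cv2.imwrite(f'pics/{c}20.png',im if c=='top' else cv2.resize(im[90:350,140:440],None,fx=2.2,fy=2.2))
    P,_,_=cloud(c,d)
    s=(P[:,2]>.03)&(P[:,2]<.05)&(abs(P[:,0]-.56)<.13)&(abs(P[:,1]+.18)<.05)&(P[:,1]<-.125)
    print(c,'tray',cv2.minAreaRect(P[s][:,:2].astype(np.float32)),np.percentile(P[s][:,2],95))
    s=(P[:,2]>.168)&(P[:,2]<.19)&(abs(P[:,0]-.48)<.034)&(abs(P[:,1]-.087)<.03); print('chan top',np.median(P[s],0))
    s=(P[:,2]>.158)&(P[:,2]<.18)&(abs(P[:,0]-.54)<.08)&(abs(P[:,1]+.1)<.07)
    l=cv2.fitLine(P[s][:,:2].astype(np.float32),cv2.DIST_HUBER,0,.01,.01).ravel();print('drain',np.degrees(np.arctan2(l[1],l[0]))%180+180-187.6)
```

```text
t 21.62 pos [ 0.4985 -0.3283  0.3558] F [ 0.7  0.2 -0.2] open -0.001
jawdeg -43.51 q6 0.01 travel units cur [-0.61   0.191 -0.8  ] in goal frame [ 0.029  0.186 -1.007] rot units [0.014 1.296 0.009]
top tray ((0.5428427457809448, -0.17857491970062256), (0.22038881480693817, 0.0611768513917923), 2.4959354400634766) 0.04377193271789328
chan top [0.47731393 0.08897946 0.17354196]
drain 38.700714
scene tray ((0.5442569851875305, -0.17919662594795227), (0.22326450049877167, 0.06352731585502625), 2.459653615951538) 0.04324058303293695
chan top [0.48032452 0.08645659 0.17316536]
drain 37.275406
```

View pics/top20.png

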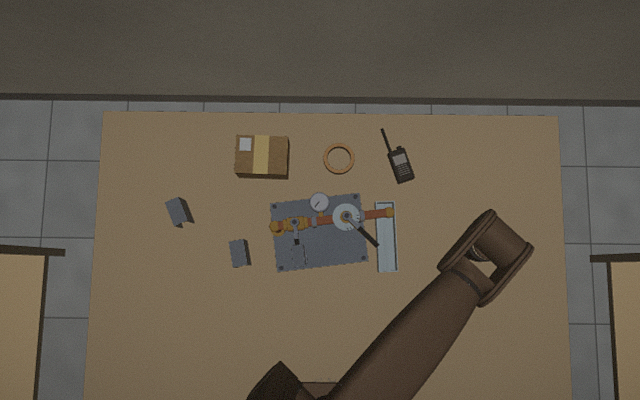

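View pics/scene20.png

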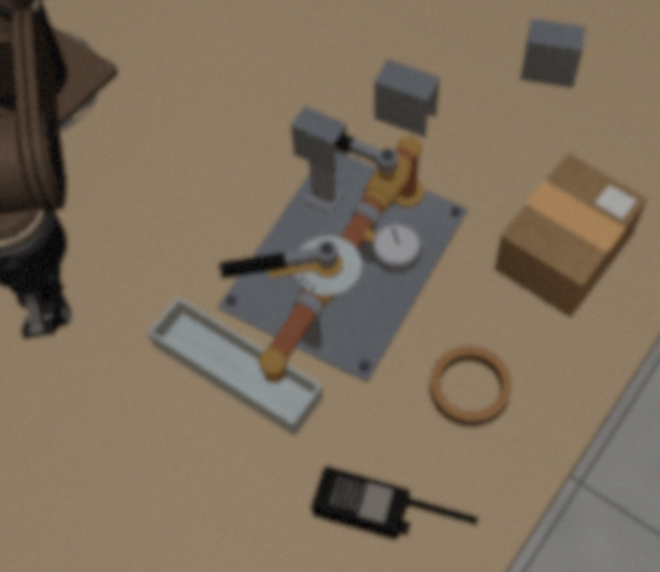

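```bash
python3 -c "
from plant import ctrl
print(ctrl.sign_off())"
```

```text
the job is handed in; nothing more can be done
None
```

I did the job in the order asked and handed it in at about 21.7 s, with the arm clear of everything; sign-off gives no verdict. On the way in to the tray the arm drifted about 18 mm and a finger came down over the rim. Only about 1 N showed, and I backed up and re-centred before gripping.

| Item | What the last checks showed |
|---|---|
| Drip tray | Flat on the bench, rim about 43 mm up (40 mm nominal). Its centreline is about 2 mm from the spout centre, and the spout is over the inside. |
| Supply lever | Pushed onto its stop at about 23 N; it lined up with the shut position in the wrist picture. |
| Lock channel (the smallest) | Lowered until its roof rested on the lever. Its top reads about 173 mm up, against 175 mm expected for fully seated, within the cameras' error. |
| Drain lever | Opened only after the supply was shut and locked. |
| Drain against pointer | The wrist camera gives the lever about 38.7° (38.3–39.1°). The pointer measured 38.6° before I moved the lever. |
| Tape roll, radio, carton | In the same places in the first and last pictures. |

- **Camera disagreement:** for the drain lever, the scene camera's coarse fit read 37.3°, while the top camera read 38.7°. I trusted the wrist view, where the pointer is fully hidden under the lever from directly above.
- **Pointer not re-measured:** my last attempt to measure it again under the lever failed. I am relying on that overhead view, and on the fingers having stayed above it and beyond its tip, for its not having moved.

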